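# Pack up the small-parts organiser

## Robot

A 6-joint arm with a two-finger parallel gripper is mounted at the origin on a cart in front of the work surface, level with it; the furniture and walls round the work are solid. World frame = base frame: x ahead of the robot, y to its left, z up, the work surface at z = 0. Lengths are in mm, angles in rad, forces in N, time in s.
With the tool pointing down it reaches from about 275 to 1000 mm from the base axis. Payload 8.4 kg.
Tool frame: the origin (TCP) lies midway between the tips of the shut fingers; the grasp point (between the pads) lies 19 mm behind it; z points along the fingers, y is the line along which they close (so a half turn about z gives the same grasp; the last joint's range is limited). The gripper opens to 85 mm and grips with 20 to 120 N. Pads are 22 mm wide; open, the fingers measure 114 mm over their backs; the gripper's body (76 mm by 85 mm) begins 54 mm behind the grasp point. The pads swing forward as they close: fully open they stand 13 mm farther back than shut.
Start: joints at [1.207, 0.353, 1.633, -0, 1.155, -0.002], TCP at [221.223, 584.541, 231.281] pointing down, gripper open.
Joint ranges: [-2.63, 2.63], [-0.92, 2.1], [0.06, 2.66], [-1.3, 4.44], [0, 2.69], [-3.02, 3.02]. Speed limits (rad/s): [2.22, 2.22, 2.79, 3.14, 3.14, 3.14].

## Interface

Orientations are given as [roll, pitch, yaw] about the fixed x, y, z axes, in that order (R = Rz(yaw) Ry(pitch) Rx(roll)).
In Python, from rig import r gives the robot as it stands.
- The arm moves only by the tool servo_tool, never from a script. Its argument "deltas" is a list of rows, each an object of numbers: "x", "y", "z": the shift along the world's x, y, z in mm; "rx", "ry", "rz": the turn, a rotation vector about the world's x, y, z in rad; "gripper": the gripper's target within -1 to 1 (fully open at 1, half-way at 0, shut at -1). A call has 1 to 10 rows; each row is the pose to reach, as a shift and turn from the pose commanded when the call began; what a row does not reach only later rows make up. A row lasts 1/10 s, in which the tool goes at most 50 mm and 8.59 degrees, less where a joint would pass 70% of its speed; a pose out of reach is approached as far as the arm can. A call with a gripper value outside its range is refused whole. The fingers move at their own pace and stop on an object; "newtons" is the grip in N (left out, the last holds). Time passes only in rows, so rows that repeat a pose let the fingers close. It gives the time, the measured TCP pose, the force, the opening and the grip force at its end, in the units of the state.
- r.sense(): the state, without advancing time (a new reading comes with each control period).
- r.grab_frame(name): name is "scene" or "side" or "wrist"; returns the picture (480x640x3 uint8, blue, green, red); there is no depth.
- r.camera_params(name): a dict with "mtx" (3x3 intrinsics, pixels), "eye" and "orientation" of the camera in the world. Camera axes: x right, y down, z forward; pixel columns grow to the right and rows downward; lengths in mm; the calibration is good to about 2 mm. A picture is of the moment at which its call begins: read the wrist's pose just before it. camera_params takes no time and is no camera call; for the wrist camera it gives the pose at the moment of the call.
- r.sign_off(): hands the job in; it is judged then, once.
Trained networks look in the newest picture that a camera, given by its name, has taken for a name from the list of things; names that differ only in an ending like _2 or _b are one class to them, and where a whole thing is asked for, a point or a joint stands for the part that bears it (a point fixed in the world has none). Each returns a list of dicts, best first, with "conf" (0 to 1); they miss things now and then, are a little off and sometimes report something else, mostly with a low value. They report only what shows in the picture. A call takes as long as a camera call.
- r.recognise(name, camera): "box" ([left, top, width, height] in pixels, round what is visible of it).
The state is a dict: "clock": time; "qpos": joint angles; "qvel": joint speeds; "joint_efforts": joint torques, N m; "eef_pos": TCP position; "tcp_rot": TCP orientation; "contact_force": force on the tool from outside, world axes, zero at the start; "wrist_torque": the same for the moment, N m; "opening": opening from 0.0 (shut) to 1.0 (fully open); "grasp_force": force on a finger pad.
Only numpy, scipy, OpenCV 4.12 (cv2) and the standard library are available. Lean on these libraries where they do the work, as an engineer would, in place of code of your own. Each camera call takes 0.05 s, during which the arm holds its last target. There are 200 camera calls.

## Task

Pack up the small-parts organiser: set the deep blue tray on the wooden base, then the shallow orange tray on the blue one, then the grey lid on top, each with its cut corners over the cut corners of the piece below so that its skirt drops fully down round the rim. Then lift the light wooden gate out of its stand and slide it fully down into the slot of the base, upright. Leave the other things on the bench where they are.

Things in the scene. Friction and masses are not known exactly. Their poses are not given: they have to be found in the camera images.
- base: Fixed wooden base: plywood plinth 178 x 110 x 12 mm, on it a dark wooden rim, outline 104 x 58 mm, top at z 24 mm, its corners at the -x end cut (12 mm at 45 degrees), and an upright slot in front of that end. Origin: on the bench under the rim centre; x along the length, slot and cut corners at -x, z up.
- base_seat (a point): Point on the base, 15 mm above the bench on the rim's centre line: the origin of the blue tray lies here when it is seated. Axes as the base.
- base_slot (a point): Centre of the slot's floor, 85 mm towards -x from the base's origin, 12 mm above the bench: the gate's origin lies here when it is home. Inside, the slot is 13 mm (along base x) by 84 mm (along base y) and 28 mm deep, the top 6 mm flared outwards.
- deep_tray: Loose blue plastic open tray, 52 mm high, 0.13 kg. Skirt at the foot 113 x 67 mm, 9 mm deep, inside 107 x 61 mm: fits over the rim below with 1.5 mm all round. Corners at the -x end cut at 45 degrees, +x ones square: seats only one way. Walls 104 x 58 mm from z 12 to 47 mm, grasp across the 58; top 5 mm lean inward 2 mm. Origin: centre of underside; x along the length, y across, z up.
- deep_tray_seat (a point): Point of the blue tray 43 mm above its origin: the origin of the orange tray lies here when that is seated.
- deep_tray_key (a point): Point of the blue tray at the foot of the skirt, middle of the end with the cut corners (x -56.5 mm, z 0).
- shallow_tray: Loose orange plastic open tray, 40 mm high, 0.13 kg. Skirt at the foot 113 x 67 mm, 9 mm deep, inside 107 x 61 mm: fits over the rim below with 1.5 mm all round. Corners at the -x end cut at 45 degrees, +x ones square: seats only one way. Walls 104 x 58 mm from z 12 to 35 mm, grasp across the 58; top 5 mm lean inward 2 mm. Origin: centre of underside; x along the length, y across, z up.
- shallow_tray_seat (a point): Point of the orange tray 31 mm above its origin: the origin of the lid lies here when that is seated.
- shallow_tray_key (a point): Point of the orange tray at the foot of the skirt, middle of the end with the cut corners (x -56.5 mm, z 0).
- lid: Loose grey plastic lid, 0.10 kg; plate top at z 14 mm, on it a black grip bar 60 mm along x, 18 mm thick, z 14 to 44 mm. Skirt at the foot 113 x 67 mm, 9 mm deep, inside 107 x 61 mm: fits over the rim below with 1.5 mm all round. Corners at the -x end cut at 45 degrees, +x ones square: seats only one way. Origin: centre of underside; x along the length, y across, z up.
- lid_key (a point): Point of the lid at the foot of the skirt, middle of the end with the cut corners (x -56.5 mm, z 0).
- gate: Loose light wooden gate, a slab 10 mm thick (along its x), 80 mm wide (y), 150 mm high (z), 0.10 kg, a dark line across it 100 mm up; either way round is the same. Origin: centre of its lower edge. It starts upright in the stand. When home it rises 30 mm above the lid's grip bar, so grasp it across the 10 mm within 45 mm of its top.
- stand: Wooden stand fixed to the bench, 60 x 120 mm, where the gate stands at the start in a slot 14 x 84 mm, 28 mm deep, floor 8 mm above the bench. Origin: centre of its underside; x through the thickness of the gate.
- mug: Bystander: white mug with green dots, 93 mm high. Origin: centre of its foot.
- glue_bottle: Bystander: glue bottle with orange nozzle, 160 mm high. Origin: centre of its foot.
- thumb_plane: Bystander: small brass plane, 96 mm long, 34 mm high. Origin: centre of its underside.

How it is judged:
By the outcome, as a careful person would: the job done as asked, in the order asked, and still so for the second after the job is handed in, with the robot touching nothing.
It also fails if it takes over 72 s, if anything falls off the work surface, if the arm or the gripper's body presses on something with over 40 N, if the wrist force passes 120 N, or if a joint passes its speed limit or range.

## Working session

There is one attempt and no reset: what is moved stays moved. The work goes in short steps, Python scripts to look and compute and a tool call to move; the robot and the scene stay as the last step left them, time stands still between calls to the robot, and variables do not carry over. Pictures are saved under pics/ and viewed, at most 10 in all, crops included, and the job is handed in when it is done.

Besides the shell and the picture viewer there is one more tool, called after "Request:" by a JSON object that holds its "name" and its "arguments". servo_tool: Moves the arm, as the interface text tells. Its arguments: {"type":"object","properties":{"deltas":{"type":"array","items":{"type":"object","properties":{"x":{"type":"number"},"y":{"type":"number"},"z":{"type":"number"},"rx":{"type":"number"},"ry":{"type":"number"},"rz":{"type":"number"},"gripper":{"type":"number"}}}},"newtons":{"type":"number"}},"required":["deltas"]}

```bash
ls; mkdir -p pics; python3 - <<'E'
from rig import r
import cv2, numpy as np
s=r.sense(); print({k:np.round(v,3).tolist() for k,v in s.items()})
for c in("scene","side","wrist"):
    p=r.camera_params(c); print(c,{k:np.round(v,3).tolist() for k,v in p.items()})
    im=r.grab_frame(c); cv2.imwrite(f"pics/{c}0.png",im)
    for n in("base","deep_tray","shallow_tray","lid","gate","stand","mug","glue_bottle","thumb_plane","deep_tray_key","shallow_tray_key","lid_key"):
        print(c,n,[(np.round(d["box"]).tolist(),round(d["conf"],2)) for d in r.recognise(n,c)[:2]])
E
```

```text
pics
{'clock': 0.0, 'qpos': [1.207, 0.354, 1.634, -0.0, 1.155, -0.002], 'qvel': [-0.001, 0.0, -0.001, -0.001, -0.001, -0.0], 'joint_efforts': [0.001, -60.525, -34.207, 0.0, 0.009, -0.0], 'eef_pos': [221.053, 584.082, 230.558], 'tcp_rot': [-3.14, 0.0, 2.78], 'contact_force': [-0.282, -0.22, 0.438], 'wrist_torque': [-0.003, -0.048, 0.024], 'grasp_force': 0.0, 'opening': 1.001}
scene {'mtx': [[599.936, 0.0, 326.194], [0.0, 599.936, 243.983], [0.0, 0.0, 1.0]], 'eye': [-196.053, -893.387, 951.667], 'orientation': [-2.211, -0.005, -0.7]}
scene base [([292.0, 245.0, 76.0, 50.0], 0.63)]
scene deep_tray [([327.0, 323.0, 60.0, 52.0], 0.82)]
scene shallow_tray [([265.0, 196.0, 28.0, 31.0], 0.98)]
scene lid [([220.0, 234.0, 26.0, 30.0], 0.9), ([327.0, 322.0, 59.0, 51.0], 0.18)]
scene gate [([397.0, 254.0, 42.0, 60.0], 0.75)]
scene stand [([264.0, 191.0, 30.0, 35.0], 0.74), ([386.0, 295.0, 56.0, 36.0], 0.68)]
scene mug [([335.0, 179.0, 40.0, 44.0], 0.87), ([326.0, 321.0, 58.0, 50.0], 0.72)]
scene glue_bottle [([381.0, 190.0, 25.0, 52.0], 0.97), ([265.0, 193.0, 31.0, 33.0], 0.24)]
scene thumb_plan
[... 931 characters left out ...]
 0.61)]
side thumb_plane [([436.0, 252.0, 22.0, 21.0], 0.57)]
side deep_tray_key [([284.0, 315.0, 72.0, 54.0], 0.7)]
side shallow_tray_key [([272.0, 190.0, 28.0, 30.0], 0.6)]
side lid_key [([207.0, 215.0, 36.0, 34.0], 0.93), ([348.0, 181.0, 48.0, 52.0], 0.35)]
wrist {'mtx': [[387.615, 0.0, 310.909], [0.0, 387.615, 238.002], [0.0, 0.0, 1.0]], 'eye': [156.652, 608.523, 374.547], 'orientation': [2.862, -0.0, 1.209]}
wrist base []
wrist deep_tray []
wrist shallow_tray []
wrist lid [([58.0, 452.0, 49.0, 27.0], 0.86)]
wrist gate []
wrist stand []
wrist mug []
wrist glue_bottle []
wrist thumb_plane []
wrist deep_tray_key []
wrist shallow_tray_key []
wrist lid_key [([55.0, 454.0, 49.0, 26.0], 0.66)]
```

```bash
python3 - <<'E'
import cv2
for c in("scene","side"):
    im=cv2.imread(f"pics/{c}0.png")[170:380,190:460]
    cv2.imwrite(f"pics/{c}0c.png",cv2.resize(im,(771,600),interpolation=cv2.INTER_CUBIC))
E
```

```text
(no output)
```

View pics/scene0c.png

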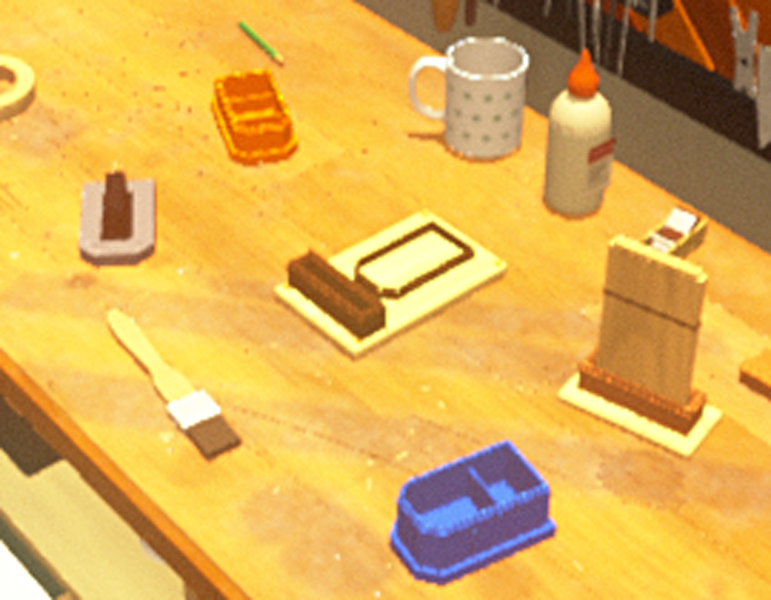

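View pics/side0c.png

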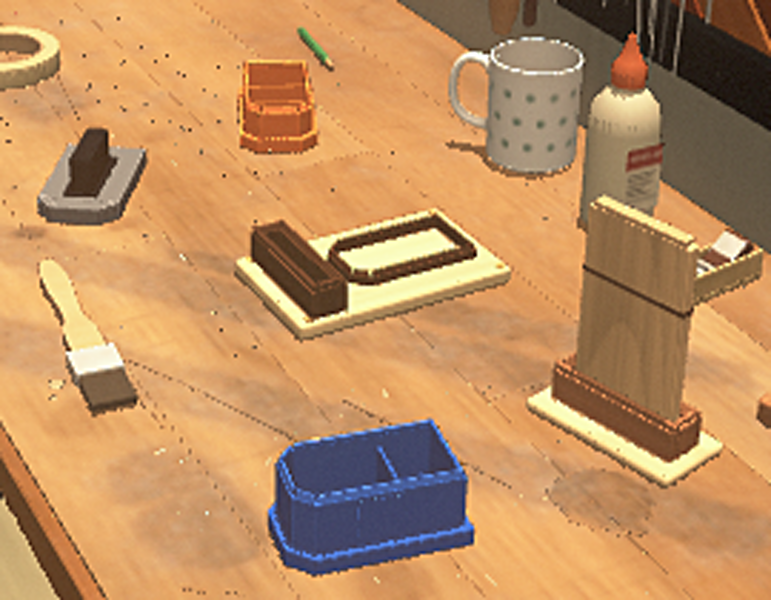

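```bash
cat > h.py <<'E'
import numpy as np, cv2
from scipy.spatial.transform import Rotation as R
from scipy.optimize import least_squares
def proj(p,X):
    M=R.from_euler('xyz',p["orientation"]).as_matrix()
    c=(np.atleast_2d(X)-p["eye"])@M
    return (c@np.array(p["mtx"]).T)[:,:2]/c[:,2:]
def plane(p,uv,z):
    M=R.from_euler('xyz',p["orientation"]).as_matrix()
    uv=np.atleast_2d(uv); d=np.c_[uv,np.ones(len(uv))]@np.linalg.inv(p["mtx"]).T@M.T
    e=np.array(p["eye"]); return e+d*((z-e[2])/d[:,2])[:,None]
def fit(obs,x0,dz=False):
    """obs: list of (cam, model pts, pixels); pose x,y,yaw[,z]"""
    def res(v):
        Q=R.from_euler('z',v[2]).as_matrix(); t=[v[0],v[1],v[3] if dz else 0]
        return np.concatenate([(proj(p,np.array(m)@Q.T+t)-u).ravel() for p,m,u in obs])
    s=least_squares(res,list(x0)+([0] if dz else []),x_scale=[10,10,.1]+([10] if dz else []),loss='soft_l1')
    return s.x,np.sqrt(np.mean(res(s.x)**2))
E
python3 - <<'E'
from h import *
from rig import r
S=r.camera_params("scene");D=r.camera_params("side")
c=lambda L:np.array(L,float)/2.857+[190,170]
def go(n,ms,us,md,ud,yaw0):
    x0=plane(S,c(us).mean(0),20)[0][:2]
    o=[(S,ms,c(us)),(D,md,c(ud))]
    for dz in(False,True):
        best=min((fit(o,[*x0,y],dz) for y in(yaw0-.4,yaw0,yaw0+.4)),key=lambda a:a[1]); print(n,np.round(best[0],2),round(best[1],2))
f=[(56.5,-33.5,0),(-44.5,-33.5,0),(-56.5,-21.5,0),(50,27,52),(50,-27,52)]
go("blue",f,[(553,528),(440,580),(393,545),(512,443),(549,487)],f,[(473,537),(320,573),(275,540),(434,421),(466,468)],.5)
b=[(52,-29,24),(52,29,24),(-52,17,24),(-40,-29,24)]
go("base",b,[(471,255),(433,223),(357,267),(396,296)],b,[(475,251),(433,213),(329,246),(372,284)],.5)
g=[(0,40,158),(0,-40,158)]
go("gate",g,[(611,239),(706,275)],g,[(595,199),(697,241)],0)
o=[(56.5,33.5,9),(56.5,-33.5,9)]
l=[(-20,0,5)]
for n,us,ud in(("orange",(252,118),(280,105)),("lid",(117,220),(93,178)),("mug",(483,100),(533,105)),("glue",(578,140),(622,140)),("plane",(677,232),(730,270))):
    print(n,plane(S,c(us),20).round(),plane(D,c(ud),20).round())
E
```

```text
blue [ 4.2012e+02 -2.5736e+02 -2.6000e-01] 3.48
blue [ 4.1962e+02 -2.5798e+02 -2.6000e-01  7.4000e-01] 3.48
base [ 5.7812e+02 -9.1500e+00  2.0000e-02] 1.5
base [ 5.8069e+02 -5.5100e+00  2.0000e-02 -3.2100e+00] 1.5
gate [ 6.1200e+02 -2.5198e+02  2.8000e-01] 0.49
gate [ 6.1116e+02 -2.5283e+02  2.7000e-01  8.4000e-01] 0.48
orange [[609. 265.  20.]] [[614. 265.  20.]]
lid [[416. 208.  20.]] [[419. 207.  20.]]
mug [[806. 144.  20.]] [[813. 166.  20.]]
glue [[828.  33.  20.]] [[842.  73.  20.]]
plane [[ 792. -127.   20.]] [[ 785. -142.   20.]]
```

Request:
{"name": "servo_tool", "arguments": {"deltas": [{"x": 270,"y": -400,"rz": 0.3,"z": 0},{"x": 270,"y": -400,"rz": 0.3,"z": 0},{"x": 270,"y": -400,"rz": 0.3,"z": 0},{"x": 270,"y": -400,"rz": 0.3,"z": 0},{"x": 270,"y": -400,"rz": 0.3,"z": 0},{"x": 270,"y": -400,"rz": 0.3,"z": 0},{"x": 270,"y": -400,"rz": 0.3,"z": 0},{"x": 270,"y": -400,"rz": 0.3,"z": 0},{"x": 270,"y": -400,"rz": 0.3,"z": 0},{"x": 270,"y": -400,"rz": 0.3,"z": 0}]}}

```text
invalid input
```

Request:
{"name": "servo_tool", "arguments": {"deltas": [{"x": 77,"y": -193,"rz": 0.08,"z": -40},{"x": 77,"y": -193,"rz": 0.08,"z": -40},{"x": 77,"y": -193,"rz": 0.08,"z": -40},{"x": 77,"y": -193,"rz": 0.08,"z": -40},{"x": 77,"y": -193,"rz": 0.08,"z": -40},{"x": 77,"y": -193,"rz": 0.08,"z": -40},{"x": 77,"y": -193,"rz": 0.08,"z": -40}]}}

```text
invalid input
```

Request:
{"name": "servo_tool", "arguments": {"deltas": [{"x": 50,"y": -75,"z": 0,"rx": 0,"ry": 0,"rz": 0.05,"gripper": 1},{"x": 100,"y": -150,"z": 0,"rx": 0,"ry": 0,"rz": 0.1,"gripper": 1}], "newtons": 40}}

```text
clock: 2.15
eef_pos: [276.7, 501.0, 231.0]
tcp_rot: [3.142, 0.0, 2.884]
contact_force: [1.9, -0.7, 0.2]
opening: 1.004
grasp_force: 0.0
```

Request:
{"name": "servo_tool", "arguments": {"deltas": [{"x": 270,"y": -420,"z": 0,"rz": 0.25},{"x": 270,"y": -420,"z": 0,"rz": 0.25},{"x": 270,"y": -420,"z": 0,"rz": 0.25},{"x": 270,"y": -420,"z": 0,"rz": 0.25},{"x": 270,"y": -420,"z": 0,"rz": 0.25},{"x": 270,"y": -420,"z": 0,"rz": 0.25},{"x": 270,"y": -420,"z": 0,"rz": 0.25},{"x": 270,"y": -420,"z": 0,"rz": 0.25},{"x": 270,"y": -420,"z": 0,"rz": 0.25},{"x": 270,"y": -420,"z": 0,"rz": 0.25}]}}

```text
invalid input
```

Request:
{"name": "servo_tool", "arguments": {"deltas": [{"x": 270,"y": -420,"z": 0,"rx": 0,"ry": 0,"rz": 0.25,"gripper": 1},{"x": 270,"y": -420,"z": 0,"rx": 0,"ry": 0,"rz": 0.25,"gripper": 1},{"x": 270,"y": -420,"z": 0,"rx": 0,"ry": 0,"rz": 0.25,"gripper": 1},{"x": 270,"y": -420,"z": 0,"rx": 0,"ry": 0,"rz": 0.25,"gripper": 1},{"x": 270,"y": -420,"z": 0,"rx": 0,"ry": 0,"rz": 0.25,"gripper": 1},{"x": 270,"y": -420,"z": 0,"rx": 0,"ry": 0,"rz": 0.25,"gripper": 1},{"x": 270,"y": -420,"z": 0,"rx": 0,"ry": 0,"rz": 0.25,"gripper": 1},{"x": 270,"y": -420,"z": 0,"rx": 0,"ry": 0,"rz": 0.25,"gripper": 1},{"x": 270,"y": -420,"z": 0,"rx": 0,"ry": 0,"rz": 0.25,"gripper": 1},{"x": 270,"y": -420,"z": 0,"rx": 0,"ry": 0,"rz": 0.25,"gripper": 1}]}}

```text
clock: 3.15
eef_pos: [546.8, 80.6, 231.6]
tcp_rot: [3.141, 0.001, 3.13]
contact_force: [0.6, 0.5, 1.3]
opening: 0.999
grasp_force: 0.0
```

Request:
{"name": "servo_tool", "arguments": {"deltas": [{"x": 31,"y": -90,"z": -50,"rx": 0,"ry": 0,"rz": 0.03,"gripper": 1},{"x": 31,"y": -90,"z": -50,"rx": 0,"ry": 0,"rz": 0.03,"gripper": 1},{"x": 31,"y": -90,"z": -50,"rx": 0,"ry": 0,"rz": 0.03,"gripper": 1}]}}

```text
clock: 3.45
eef_pos: [576.6, -11.5, 178.7]
tcp_rot: [-3.141, -0.003, -3.127]
contact_force: [-0.4, 0.9, -0.5]
opening: 0.994
grasp_force: 0.0
```

```bash
python3 - <<'E'
from rig import r
import cv2, json, numpy as np
p=r.camera_params("wrist"); im=r.grab_frame("wrist"); cv2.imwrite("pics/w1.png",im)
json.dump({k:np.asarray(v).tolist() for k,v in p.items()},open("w1.json","w"))
print(r.sense()["eef_pos"],p["eye"],p["orientation"])
E
```

```text
[576.54114225 -10.39763998 179.23961357] [507.97095523 -13.08242045 322.18778885] [2.86464040e+00 1.39227556e-03 1.58605400e+00]
```

View pics/w1.png

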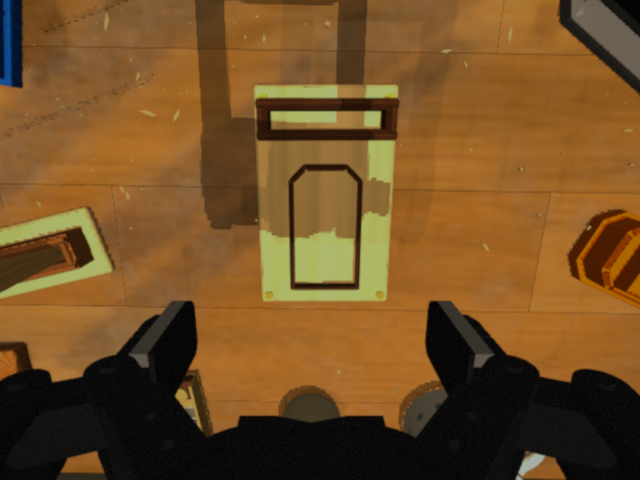

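Request:
{"name": "servo_tool", "arguments": {"deltas": [{"x": -157,"y": -246,"z": -10,"rx": 0,"ry": 0,"rz": -0.27,"gripper": 1},{"x": -157,"y": -246,"z": -10,"rx": 0,"ry": 0,"rz": -0.27,"gripper": 1},{"x": -157,"y": -246,"z": -10,"rx": 0,"ry": 0,"rz": -0.27,"gripper": 1},{"x": -157,"y": -246,"z": -10,"rx": 0,"ry": 0,"rz": -0.27,"gripper": 1},{"x": -157,"y": -246,"z": -10,"rx": 0,"ry": 0,"rz": -0.27,"gripper": 1},{"x": -157,"y": -246,"z": -10,"rx": 0,"ry": 0,"rz": -0.27,"gripper": 1},{"x": -157,"y": -246,"z": -10,"rx": 0,"ry": 0,"rz": -0.27,"gripper": 1}]}}

```text
clock: 4.2
eef_pos: [418.1, -255.7, 172.0]
tcp_rot: [-3.141, 0.001, 2.887]
contact_force: [0.8, -0.1, 0.8]
opening: 1.0
grasp_force: 0.0
```

```bash
cat >> h.py <<'E'
import json
from scipy.optimize import minimize
def octo(L,W,z,c=12):
    a,b=L/2,W/2; return [(a,-b,z),(a,b,z),(-a+c,b,z),(-a,b-c,z),(-a,-b+c,z),(-a+c,-b,z)]
def tray(h): return np.array(octo(113,67,0)+octo(113,67,9)+octo(104,58,h-5)+octo(100,54,h))
RIM=np.array(octo(104,58,12)+octo(104,58,24))
LID=[np.array(octo(113,67,0)+octo(113,67,9)+octo(111,65,14)),np.array([(sx*30,sy*9,z) for sx in(1,-1) for sy in(1,-1) for z in(14,44)])]
def shot(n,cam="wrist"):
    from rig import r
    p=r.camera_params(cam); im=r.grab_frame(cam); cv2.imwrite(f"pics/{n}.png",im)
    p={k:np.asarray(v).tolist() for k,v in p.items()}; json.dump(p,open(n+".json","w")); return p,im
def load(n,cam=None):
    from rig import r
    p=r.camera_params(cam) if cam else json.load(open(n+".json")); return p,cv2.imread(f"pics/{n}.png")
def mask(im,lo,hi,p,near,z=20,hull=True):
    m=cv2.inRange(cv2.cvtColor(im,cv2.COLOR_BGR2HSV),np.array(lo),np.array(hi))
    m=cv2.morphologyEx(m,cv2.MORPH_OPEN,np.ones((2,2)))
    n,l,st,ce=cv2.connectedComponentsWithStats(m)
    u=proj(p,[*near,z])[0]; d=np.linalg.norm(ce-u,axis=1)-.02*st[:,4]; d[0]=1e9; d[st[:,4]<60]=1e9
    k=int(np.argmin(d)); c=np.argwhere(l==k)[:,::-1].astype(np.int32)
    out=np.zeros(m.shape,np.uint8); cv2.fillConvexPoly(out,cv2.convexHull(c),255); 
    return out,st[k].tolist()
def draw(p,parts,v,shape=(480,640)):
    Q=R.from_euler('z',v[2]).as_matrix(); o=np.zeros(shape,np.uint8)
    for P in parts:
        u=proj(p,P@Q.T+[v[0],v[1],v[3] if len(v)>3 else 0])-0.0
        cv2.fillConvexPoly(o,np.round(cv2.convexHull(u.astype(np.float32))*16).astype(np.int32),255,cv2.LINE_AA,4)
    return o
def sfit(views,parts,v0,dz=False,hull=True):
    """views: (cam, mask); silhouette fit of x,y,yaw[,z]"""
    def cost(v):
        t=0
        for p,m in views:
            d=draw(p,parts,v)
            if hull and len(parts)>1:
                pts=np.concatenate(cv2.findContours((d>127).astype(np.uint8),0,1)[0]); d=np.zeros_like(m); cv2.fillConvexPoly(d,cv2.convexHull(pts),255)
            a=d.astype(float);b=m.astype(float); t+=np.abs(a-b).sum()/np.maximum(a,b).sum()
        return t/len(views)
    best=None
    for yaw in v0[2] if np.ndim(v0[2]) else [v0[2]]:
        x0=np.array([v0[0],v0[1],yaw]+([0] if dz else []),float); n=len(x0)
        st=np.array([6,6,.1,6])[:n]
        for _ in range(2):
            s=minimize(cost,x0,method="Nelder-Mead",options=dict(initial_simplex=np.vstack([x0,x0+np.diag(st)]),xatol=.01,fatol=1e-5,maxiter=200)); x0=s.x; st=st/3
        if best is None or s.fun<best[1]: best=(s.x,s.fun)
    return best
E
python3 - <<'E'
from h import *
p,im=shot("w2"); print(p["eye"])
m2,s=mask(im,(100,80,20),(130,255,255),p,(420,-257)); print("blue px",s)
for dz in(0,1): print("blue w2",sfit([(p,m2)],[tray(52)],(420,-257,-.26),dz))
S,si=load("scene0","scene");D,di=load("side0","side")
ms,s1=mask(si,(100,80,20),(130,255,255),S,(420,-257));md,s2=mask(di,(100,80,20),(130,255,255),D,(420,-257));print(s1,s2)
print("blue sc+side",sfit([(S,ms),(D,md)],[tray(52)],(420,-257,-.26),1))
p1,i1=load("w1")
h=cv2.cvtColor(i1,cv2.COLOR_BGR2HSV);print(h[200,291],h[280,292],h[250,320],h[200,320],h[288,320],h[262,590])
for v in(40,70,90):
  m,s=mask(i1,(0,60,0),(25,255,v),p1,(578,-9)); print(v,s)
  print("base",sfit([(p1,m)],[RIM],(578,-9,.02)))
E
```

```text
[351.195885912266, -238.72032038937752, 315.2366421142905]
blue px [261, 148, 91, 154, 11991]
blue w2 (array([ 4.21561674e+02, -2.60082610e+02, -1.82381776e-01]), np.float64(0.03195646832365489))
blue w2 (array([ 4.22603423e+02, -2.60405432e+02, -1.80519897e-01, -4.09085186e+00]), np.float64(0.01994579870057895))
[331, 334, 52, 25, 491] [285, 318, 72, 54, 2649]
blue sc+side (array([ 4.31531420e+02, -2.38082790e+02, -1.81597972e-01, -2.20743263e+01]), np.float64(0.2956059684887255))
[  8 212  36] [ 10 189  66] [ 34 104 184] [ 18 158 144] [ 13 196  78] [ 11 255  71]
40 [291, 188, 2, 33, 66]
base (array([ 6.08641691e+02, -2.48046521e+01, -2.32156419e-01]), np.float64(0.9925875031380892))
70 [290, 166, 73, 122, 1003]
base (array([ 5.88411683e+02, -9.98595066e-01, -1.14358048e-02]), np.float64(0.21045401304748154))
90 [290, 165, 74, 125, 1779]
base (array([ 5.88032420e+02, -1.77377835e-01,  3.11876350e-02]), np.float64(0.06212308528271368))
```

View pics/w2.png

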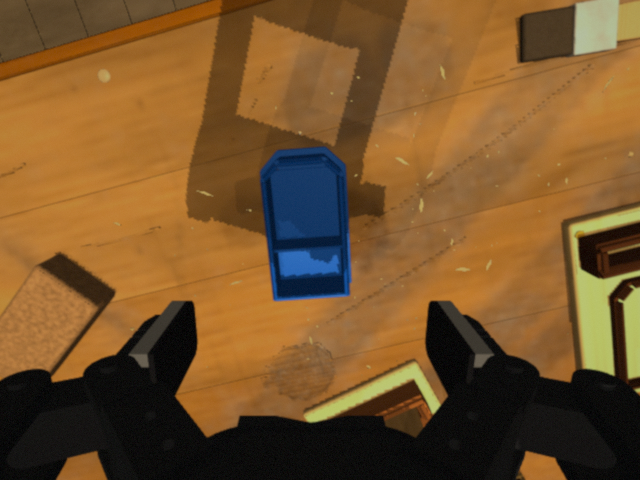

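```bash
python3 - <<'E'
from h import *
p1,i1=load("w1")
print(plane(p1,[(291,288),(360,288),(304,165.5),(349,165.5),(290,182),(363,182)],24).round(1))
print("plinth",plane(p1,[(254.5,86),(398,86),(387,300),(263,301)],12).round(1))
print("slot",plane(p1,[(257,99),(398,98),(397,139),(258,139)],40).round(1))
m,s=mask(i1,(0,60,0),(25,255,90),p1,(578,-9))
print(sfit([(p1,m)],[RIM],(588,0,.0),1), fit([(p1,[(52,-29,24),(52,29,24),(-52,-17,24),(-52,17,24),(-40,-29,24),(-40,29,24)],np.array([(291,288),(360,288),(304,165.5),(349,165.5),(290,182),(363,182)]))],[588,0,0],True))
p2,i2=load("w2"); c=[(261.5,168),(346,165),(275,300),(350,295),(275,153),(332,149)]
print("blue top z52",plane(p2,c,52).round(1))
S,si=load("scene0","scene");D,di=load("side0","side")
for cam in(S,D):
  print("reproj base",(proj(cam,np.array([(588+52,-29,24),(588+52,29,24),(536,17,24),(548,-29,24)]))).round(1).tolist(), "blue",proj(cam,[(421.6,-260,0)]).round(1))
E
```

```text
[[636.1 -28.1  24. ]
 [635.2  29.2  24. ]
 [535.6 -18.3  24. ]
 [535.1  15.8  24. ]
 [548.3 -28.9  24. ]
 [547.4  27.1  24. ]]
plinth [[478.5 -56.2  12. ]
 [476.9  51.2  12. ]
 [651.3  55.   12. ]
 [653.9 -53.1  12. ]]
slot [[489.5 -50.8  40. ]
 [487.4  46.   40. ]
 [514.6  47.4  40. ]
 [516.1 -50.7  40. ]]
(array([ 5.89085285e+02,  1.23484001e-01,  1.52823925e-02, -1.12755701e+01]), np.float64(0.01096075929282252)) (array([ 5.88508090e+02,  1.41044133e-01,  1.69811767e-02, -1.03598629e+01]), np.float64(0.6283753274400611))
blue top z52 [[ 368.8 -277.9   52. ]
 [ 381.1 -222.5   52. ]
 [ 464.1 -295.9   52. ]
 [ 474.1 -241.2   52. ]
 [ 361.6 -266.4   52. ]
 [ 368.6 -229.1   52. ]]
reproj base [[357.2, 255.1], [342.0, 244.6], [313.7, 262.8], [329.4, 269.8]] blue [[354.3 355.3]]
reproj base [[358.8, 254.5], [345.1, 243.1], [305.9, 255.8], [321.1, 264.3]] blue [[320.4 353.5]]
```

```bash
python3 - <<'E'
from h import *
p2,i2=load("w2"); p1,i1=load("w1")
print("w2 plinth corner",plane(p2,[(565,221)],12).round(1))
print("w1 blue corner px (20,86)",plane(p1,[(21,86)],52).round(1),plane(p1,[(21,86)],0).round(1))
S,si=load("scene0","scene");D,di=load("side0","side")
def near(cam,im):
    h=cv2.cvtColor(im,cv2.COLOR_BGR2HSV); m=cv2.inRange(h,np.array((95,60,0)),np.array((135,255,255)))
    m[:300]=0;m[400:]=0;m[:,:270]=0;m[:,400:]=0
    m=cv2.morphologyEx(m,cv2.MORPH_OPEN,np.ones((2,2))); c=cv2.findNonZero(m); o=np.zeros_like(m); cv2.fillConvexPoly(o,cv2.convexHull(c),255); print(cv2.boundingRect(c)); return o
ms=near(S,si);md=near(D,di)
for V in([(S,ms)],[(D,md)],[(S,ms),(D,md)]):
    for dz in(0,1): print(sfit(V,[tray(52)],(420,-258,-.2),dz))
# plinth top via yellow-pale mask
PL=np.array([(x,y,z) for x in(-111,67) for y in(-55,55) for z in(0,12)],float)
for cam,im in((S,si),(D,di)):
    print("pred plinth",proj(cam,[(478.5-1,-56,12),(477,54,12),(655,55,12),(655,-54,12)]).round(1).tolist())
E
```

```text
w2 plinth corner [[473.3 -59.9  12. ]]
w1 blue corner px (20,86) [[ 484.6 -203.    52. ]] [[ 480.1 -239.6    0. ]]
(328, 326, 57, 48)
(285, 318, 72, 54)
(array([ 4.20427844e+02, -2.62305181e+02, -9.91815333e-02]), np.float64(0.11127649200244893))
(array([ 4.59066311e+02, -2.21979285e+02, -1.72962431e-01, -5.96972056e+01]), np.float64(0.036026346271042106))
(array([ 4.17896570e+02, -2.62286879e+02, -2.23041710e-01]), np.float64(0.05934388727644736))
(array([ 4.30809282e+02, -2.38974549e+02, -1.80292570e-01, -2.12559612e+01]), np.float64(0.021390069122962777))
(array([ 4.18113951e+02, -2.61937291e+02, -1.85649097e-01]), np.float64(0.08943439139738202))
(array([ 4.23877054e+02, -2.53386641e+02, -1.93912352e-01, -8.96663450e+00]), np.float64(0.07444436305376878))
pred plinth [[314.1, 291.3], [285.9, 268.9], [339.7, 241.5], [368.0, 261.2]]
pred plinth [[296.6, 283.5], [273.5, 259.2], [344.8, 241.5], [370.7, 263.0]]
```

Request:
{"name": "servo_tool", "arguments": {"deltas": [{"x": 1.7,"y": -5.6,"z": -45,"rx": 0,"ry": 0,"rz": 0.075,"gripper": 1},{"x": 1.7,"y": -5.6,"z": -90,"rx": 0,"ry": 0,"rz": 0.075,"gripper": 1},{"x": 1.7,"y": -5.6,"z": -130,"rx": 0,"ry": 0,"rz": 0.075,"gripper": 1},{"x": 1.7,"y": -5.6,"z": -155,"rx": 0,"ry": 0,"rz": 0.075,"gripper": 1},{"x": 1.7,"y": -5.6,"z": -159,"rx": 0,"ry": 0,"rz": 0.075,"gripper": 1},{"x": 1.7,"y": -5.6,"z": -159,"rx": 0,"ry": 0,"rz": 0.075,"gripper": 1}]}}

```text
clock: 4.85
eef_pos: [422.3, -257.9, 12.4]
tcp_rot: [3.141, -0.001, 2.966]
contact_force: [0.0, -0.0, 1.1]
opening: 1.001
grasp_force: 0.0
```

```bash
python3 - <<'E'
from h import *
from rig import r
s=r.sense(); print(s["eef_pos"],s["tcp_rot"],s["contact_force"])
shot("w3"); s=r.sense(); print(s["eef_pos"],s["tcp_rot"],s["contact_force"],s["qpos"])
E
```

```text
[ 422.33055922 -257.87812285   12.3854169 ] [ 3.14111677e+00 -6.68589797e-04  2.96625205e+00] [ 0.00814822 -0.02166181  1.05131674]
[ 422.81088616 -258.50017565   13.22407401] [-3.14136909e+00  9.51487690e-04  2.96598979e+00] [-0.60584073 -0.11706    -0.16953209] [-5.51873496e-01  4.83933007e-01  2.05743121e+00  2.51229622e-04
  5.99261383e-01 -1.94727424e+00]
```

View pics/w3.png

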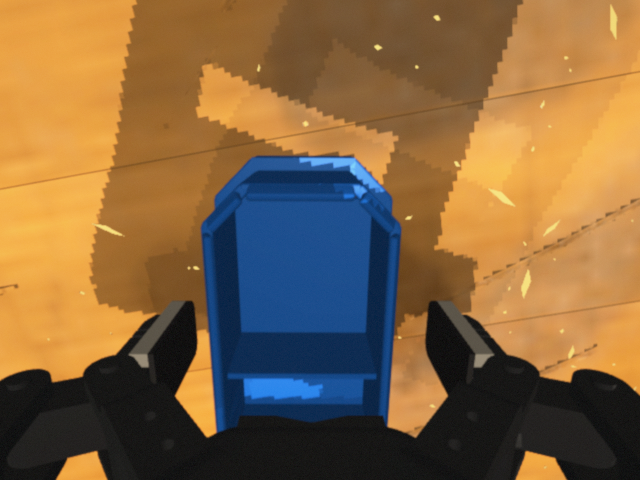

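Request:
{"name": "servo_tool", "arguments": {"deltas": [{"x": 0,"y": -3,"z": -1,"rx": 0,"ry": 0,"rz": -0.005,"gripper": 0.4},{"x": 0,"y": -3,"z": -1,"rx": 0,"ry": 0,"rz": -0.005,"gripper": 0.2},{"x": 0,"y": -3,"z": -1,"rx": 0,"ry": 0,"rz": -0.005,"gripper": 0},{"x": 0,"y": -3,"z": -1,"rx": 0,"ry": 0,"rz": -0.005,"gripper": -1},{"x": 0,"y": -3,"z": -1,"rx": 0,"ry": 0,"rz": -0.005,"gripper": -1},{"x": 0,"y": -3,"z": -1,"rx": 0,"ry": 0,"rz": -0.005,"gripper": -1}], "newtons": 40}}

```text
clock: 5.5
eef_pos: [422.7, -262.7, 12.8]
tcp_rot: [-3.141, 0.003, 2.959]
contact_force: [-0.2, 1.5, 7.4]
opening: 0.673
grasp_force: 42.2
```

```bash
python3 - <<'E'
from h import *
from rig import r
s=r.sense(); print(s["eef_pos"],s["tcp_rot"],s["contact_force"],s["opening"])
p,im=shot("w4"); s=r.sense(); print(s["eef_pos"],s["tcp_rot"],s["contact_force"])
# front outline: skirt -x end corners visible
E
```

```text
[ 422.725852   -262.69964203   12.79960162] [-3.14067968e+00  2.76944996e-03  2.95941930e+00] [-0.22427746  1.49822267  7.35181268] 0.6726509946977921
[ 422.7486621  -262.72738026   12.80038228] [-3.14067134e+00  2.80394144e-03  2.95941533e+00] [0.52261222 1.09392012 7.89631742]
```

```bash
python3 - <<'E'
from h import *
p,im=load("w4")
M=R.from_euler('xyz',p["orientation"]).as_matrix()
# tray pose guess from grasp, predicted skirt front-edge pixels
for off in(0,-.5):
    yaw=2.959-np.pi; Q=R.from_euler('z',yaw).as_matrix()
    P=np.array([(-56.5,-21.5,z) for z in(0,9)]+[(-56.5,21.5,z) for z in(0,9)]+[(-48,-17,52),(-48,17,52)],float)
    print(off,proj(p,P@Q.T+[422.7+off,-262.3,0]).round(1).tolist())
h=cv2.cvtColor(im,cv2.COLOR_BGR2HSV); m=cv2.inRange(h,np.array((100,120,40)),np.array((130,255,255)))
for c in(260,280,300,320,340): print(c,np.nonzero(m[:,c])[0][:1])
for rw in(160,175,190,210,230): print(rw,np.nonzero(m[rw])[0][[0,-1]])
E
```

```text
0 [[259.2, 158.9], [256.1, 160.9], [367.9, 159.0], [371.3, 161.0], [252.2, 206.5], [376.9, 206.6]]
-0.5 [[258.9, 157.7], [255.8, 159.6], [367.8, 157.8], [371.1, 159.7], [251.8, 204.7], [376.6, 204.8]]
260 [154]
280 [152]
300 [153]
320 [153]
340 [152]
160 [254 368]
175 [239 383]
190 [225 397]
210 [221 401]
230 [212 410]
```

Request:
{"name": "servo_tool", "arguments": {"deltas": [{"x": 0,"y": 0,"z": 45,"rx": 0,"ry": 0,"rz": 0,"gripper": -1},{"x": 25,"y": 40,"z": 62,"rx": 0,"ry": 0,"rz": 0.1,"gripper": -1},{"x": 166.4,"y": 260.7,"z": 62,"rx": 0,"ry": 0,"rz": 0.199,"gripper": -1},{"x": 166.4,"y": 260.7,"z": 62,"rx": 0,"ry": 0,"rz": 0.199,"gripper": -1},{"x": 166.4,"y": 260.7,"z": 62,"rx": 0,"ry": 0,"rz": 0.199,"gripper": -1},{"x": 166.4,"y": 260.7,"z": 62,"rx": 0,"ry": 0,"rz": 0.199,"gripper": -1},{"x": 166.4,"y": 260.7,"z": 62,"rx": 0,"ry": 0,"rz": 0.199,"gripper": -1},{"x": 166.4,"y": 260.7,"z": 62,"rx": 0,"ry": 0,"rz": 0.199,"gripper": -1},{"x": 166.4,"y": 260.7,"z": 62,"rx": 0,"ry": 0,"rz": 0.199,"gripper": -1},{"x": 166.4,"y": 260.7,"z": 62,"rx": 0,"ry": 0,"rz": 0.199,"gripper": -1}]}}

```text
clock: 6.55
eef_pos: [587.3, -1.8, 73.5]
tcp_rot: [-3.141, -0.001, -3.124]
contact_force: [0.2, 0.7, -1.5]
opening: 0.675
grasp_force: 44.1
```

Request:
{"name": "servo_tool", "arguments": {"deltas": [{"x": 0,"y": 0,"z": -26,"rx": 0,"ry": 0,"rz": 0,"gripper": -1},{"x": 0,"y": 0,"z": -26,"rx": 0,"ry": 0,"rz": 0,"gripper": -1},{"x": 0,"y": 0,"z": -26,"rx": 0,"ry": 0,"rz": 0,"gripper": -1}]}}

```text
clock: 6.85
eef_pos: [586.8, -2.6, 47.2]
tcp_rot: [-3.142, -0.002, -3.126]
contact_force: [-0.4, 0.4, -0.5]
opening: 0.671
grasp_force: 44.1
```

```bash
python3 - <<'E'
from h import *
from rig import r
p,im=shot("w5"); s=r.sense(); print(s["eef_pos"],s["tcp_rot"],s["contact_force"])
E
```

```text
[587.57344584  -2.35470403  47.79331966] [-3.14154075e+00 -4.64232269e-04 -3.12579259e+00] [-0.21804673 -0.52895102 -1.22381606]
```

View pics/w5.png

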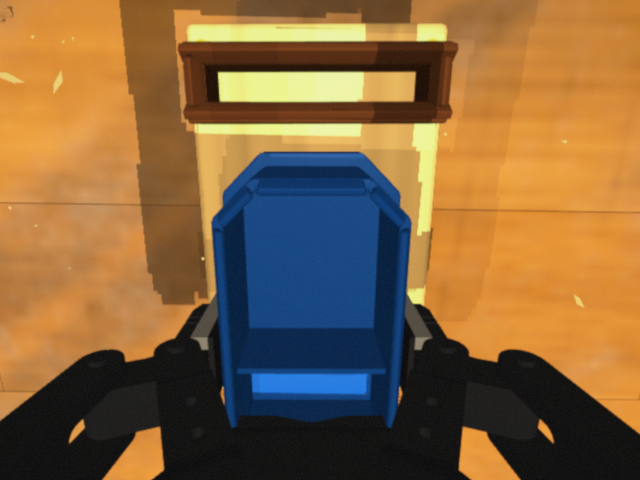

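```bash
python3 - <<'E'
from h import *
p,im=load("w5"); print(p["eye"],p["orientation"])
z0=35
A=plane(p,[(262,153),(365,153),(224,195),(398,192)],z0+9).round(1); print("skirt front L,R, cut side L,R",A.tolist())
print("walls top",plane(p,[(214,222),(410,222),(228,425),(396,425)],z0+50).round(1).tolist())
print("slot outer top",plane(p,[(181,43),(457,43),(187,122),(451,122)],40).round(1).tolist())
print("slot inner floor?",plane(p,[(217,72),(416,72),(217,101),(416,101)],12).round(1).tolist())
h=cv2.cvtColor(im,cv2.COLOR_BGR2HSV)
for rw in(140,): print([tuple(h[rw,c]) for c in (190,198,205,300,425,440,450)])
# plinth edges by luminance gradient
g=cv2.GaussianBlur(im,(3,3),0).astype(float)[:,:,0]
for rw in(128,135,150,170,200,230,260):
    d=np.diff(g[rw-1:rw+2].mean(0)); l=180+np.argmax(d[180:216]); q=405+np.argmin(d[405:460]); 
    print(rw,l,q,plane(p,[(l+.5,rw),(q+.5,rw)],12).round(1)[:,:2].tolist())
E
```

```text
[518.0218279791429, -4.362046501250973, 190.6475958096713] [2.863653662564919, 0.0004636816087637552, 1.58660645489747]
skirt front L,R, cut side L,R [[527.4, -22.4, 44.0], [526.8, 15.7, 44.0], [543.3, -37.2, 44.0], [541.1, 29.1, 44.0]]
walls top [[543.9, -31.2, 85.0], [543.1, 23.7, 85.0], [612.5, -30.2, 85.0], [611.6, 25.0, 85.0]]
slot outer top [[490.1, -50.8, 40.0], [488.5, 46.7, 40.0], [516.8, -50.6, 40.0], [515.3, 47.7, 40.0]]
slot inner floor? [[495.9, -44.9, 12.0], [494.6, 40.1, 12.0], [507.6, -45.5, 12.0], [506.2, 41.1, 12.0]]
[(np.uint8(15), np.uint8(164), np.uint8(131)), (np.uint8(18), np.uint8(154), np.uint8(218)), (np.uint8(19), np.uint8(150), np.uint8(231)), (np.uint8(19), np.uint8(153), np.uint8(228)), (np.uint8(32), np.uint8(96), np.uint8(244)), (np.uint8(17), np.uint8(182), np.uint8(234)), (np.uint8(17), np.uint8(185), np.uint8(233))]
128 194 438 [[519.1, -56.1], [517.4, 52.1]]
135 194 437 [[522.1, -56.3], [520.4, 52.0]]
150 195 436 [[528.6, -56.2], [526.9, 52.2]]
170 197 434 [[537.5, -55.9], [535.8, 52.2]]
200 199 432 [[551.4, -55.9], [549.7, 52.7]]
230 202 429 [[565.8, -55.4], [564.1, 52.8]]
260 201 405 [[581.0, -56.8], [579.4, 42.6]]
```

Request:
{"name": "servo_tool", "arguments": {"deltas": [{"x": 3,"y": 2,"z": 0,"rx": 0,"ry": 0,"rz": 0,"gripper": -1},{"x": 3,"y": 2,"z": -5,"rx": 0,"ry": 0,"rz": 0,"gripper": -1},{"x": 3,"y": 2,"z": -9,"rx": 0,"ry": 0,"rz": 0,"gripper": -1},{"x": 3,"y": 2,"z": -12,"rx": 0,"ry": 0,"rz": 0,"gripper": -1},{"x": 3,"y": 2,"z": -14,"rx": 0,"ry": 0,"rz": 0,"gripper": -1},{"x": 3,"y": 2,"z": -14,"rx": 0,"ry": 0,"rz": 0,"gripper": -1}]}}

```text
clock: 7.5
eef_pos: [590.7, 0.7, 32.8]
tcp_rot: [3.142, -0.001, -3.124]
contact_force: [0.2, -0.3, -2.2]
opening: 0.671
grasp_force: 44.1
```

Request:
{"name": "servo_tool", "arguments": {"deltas": [{"x": 0,"y": 0,"z": -3,"rx": 0,"ry": 0,"rz": 0,"gripper": -1},{"x": 0,"y": 0,"z": -5,"rx": 0,"ry": 0,"rz": 0,"gripper": -1},{"x": 0,"y": 0,"z": -5.5,"rx": 0,"ry": 0,"rz": 0,"gripper": -1},{"x": 0,"y": 0,"z": -5.5,"rx": 0,"ry": 0,"rz": 0,"gripper": -1}]}}

```text
clock: 7.9
eef_pos: [591.0, 0.7, 27.9]
tcp_rot: [3.142, 0.0, -3.124]
contact_force: [-0.0, 0.6, 0.3]
opening: 0.674
grasp_force: 44.6
```

```bash
python3 - <<'E'
from h import *
from rig import r
for i in range(2):
    p,im=shot("w6"); s=r.sense(); print(s["eef_pos"],s["tcp_rot"],s["contact_force"])
E
```

```text
[591.03612405   0.68905292  27.90529278] [ 3.14157442e+00  1.17904973e-04 -3.12440235e+00] [-1.06879725  0.81585777  1.47887487]
[591.0166038    0.69838735  27.88789175] [-3.14159130e+00  8.01484688e-05 -3.12436187e+00] [-0.68708385 -0.06033091  0.96067623]
```

Request:
{"name": "servo_tool", "arguments": {"deltas": [{"x": 0,"y": 0,"z": 0,"rx": 0,"ry": 0,"rz": 0,"gripper": 1},{"x": 0,"y": 0,"z": 0,"rx": 0,"ry": 0,"rz": 0,"gripper": 1},{"x": 0,"y": 0,"z": 0,"rx": 0,"ry": 0,"rz": 0,"gripper": 1},{"x": 0,"y": 0,"z": 50,"rx": 0,"ry": 0,"rz": 0,"gripper": 1},{"x": 0,"y": 0,"z": 100,"rx": 0,"ry": 0,"rz": 0,"gripper": 1},{"x": 0,"y": 0,"z": 142,"rx": 0,"ry": 0,"rz": 0,"gripper": 1},{"x": 0,"y": 0,"z": 142,"rx": 0,"ry": 0,"rz": 0,"gripper": 1}]}}

```text
clock: 8.7
eef_pos: [594.8, 0.7, 176.1]
tcp_rot: [-3.141, 0.01, -3.124]
contact_force: [0.4, -0.2, 1.0]
opening: 0.998
grasp_force: 0.0
```

```bash
python3 - <<'E'
from h import *
from rig import r
p,im=shot("w7"); s=r.sense(); print(s["eef_pos"],s["opening"])
m,st=mask(im,(100,80,20),(130,255,255),p,(588,0),50); print("blue seated",st,[sfit([(p,m)],[tray(52)+[0,0,15]],(588,0,.016),dz) for dz in(0,1)])
S,si=load("scene0","scene");D,di=load("side0","side")
V=[]
for cam,im2 in((S,si),(D,di)):
    h=cv2.cvtColor(im2,cv2.COLOR_BGR2HSV); m=cv2.inRange(h,np.array((0,200,60)),np.array((16,255,255)))
    m[:185]=0;m[232:]=0;m[:,:255]=0;m[:,:255]=0;m[:,310:]=0
    c=cv2.findNonZero(cv2.morphologyEx(m,cv2.MORPH_OPEN,np.ones((2,2)))); o=np.zeros_like(m); cv2.fillConvexPoly(o,cv2.convexHull(c),255); print(cv2.boundingRect(c)); V.append((cam,o))
for y in(.8,1.3,1.8,2.3): print(y,sfit(V,[tray(40)],(610,265,y)))
L=[]
for cam,im2,b in((S,si,(215,228,250,266)),(D,di,(200,210,244,252))):
    h=cv2.cvtColor(im2,cv2.COLOR_BGR2HSV); m=cv2.inRange(h,np.array((0,0,0)),np.array((180,90,255)))
    q=np.zeros_like(m); q[b[1]:b[3],b[0]:b[2]]=m[b[1]:b[3],b[0]:b[2]]
    c=cv2.findNonZero(cv2.morphologyEx(q,cv2.MORPH_OPEN,np.ones((2,2)))); o=np.zeros_like(m); cv2.fillConvexPoly(o,cv2.convexHull(c),255); print(cv2.boundingRect(c)); L.append((cam,o))
for y in(.8,1.3,1.8): print(y,sfit(L,LID[:1],(417,207,y)))
E
```

```text
[593.10028787   0.67833054 173.0841284 ] 0.9959621006372416
blue seated [268, 134, 89, 157, 12933] [(array([5.89299021e+02, 6.33114350e-01, 2.38907994e-02]), np.float64(0.03855950870565934)), (array([ 5.89681916e+02,  6.03086475e-01,  1.75937079e-02, -5.37235822e+00]), np.float64(0.0153578408870422))]
(266, 197, 29, 32)Traceback (most recent call last):
  File "<stdin>", line 10, in <module>
cv2.error: OpenCV(4.12.0) /io/opencv/modules/imgproc/src/convhull.cpp:143: error: (-215:Assertion failed) total >= 0 && (depth == CV_32F || depth == CV_32S) in function 'convexHull'
```

```bash
python3 - <<'E'
from h import *
S,si=load("scene0","scene");D,di=load("side0","side")
V=[]
for cam,im2 in((S,si),(D,di)):
    h=cv2.cvtColor(im2,cv2.COLOR_BGR2HSV); print(h[210,285],h[215,275]); m=cv2.inRange(h,np.array((0,190 if cam is S else 165,60)),np.array((14,255,255)))
    m[:185]=0;m[232:]=0;m[:,:255]=0;m[:,310:]=0
    c=cv2.findNonZero(cv2.morphologyEx(m,cv2.MORPH_OPEN,np.ones((2,2))))
    if c is None: continue
    o=np.zeros_like(m); cv2.fillConvexPoly(o,cv2.convexHull(c),255); print(cv2.boundingRect(c)); V.append((cam,o))
for y in(1,1.6,2.2): print(y,sfit(V,[tray(40)],(610,265,y)))
E
```

```text
[ 17 255 250] [ 17 255 255]
(267, 197, 27, 32)
[ 11 186 186] [  7 196 134]
(275, 193, 27, 32)
1 (array([612.66818236, 265.08517502,   1.10522772]), np.float64(0.17634254483256429))
1.6 (array([612.55476435, 265.00591897,   1.09524786]), np.float64(0.17627414028958485))
2.2 (array([612.2504678 , 264.55748006,   1.10496948]), np.float64(0.17560981725497943))
```

Request:
{"name": "servo_tool", "arguments": {"deltas": [{"x": 18,"y": 264,"z": 0,"rx": 0,"ry": 0,"rz": 1.08,"gripper": 1},{"x": 18,"y": 264,"z": 0,"rx": 0,"ry": 0,"rz": 1.08,"gripper": 1},{"x": 18,"y": 264,"z": 0,"rx": 0,"ry": 0,"rz": 1.08,"gripper": 1},{"x": 18,"y": 264,"z": 0,"rx": 0,"ry": 0,"rz": 1.08,"gripper": 1},{"x": 18,"y": 264,"z": 0,"rx": 0,"ry": 0,"rz": 1.08,"gripper": 1},{"x": 18,"y": 264,"z": 0,"rx": 0,"ry": 0,"rz": 1.08,"gripper": 1},{"x": 18,"y": 264,"z": 0,"rx": 0,"ry": 0,"rz": 1.08,"gripper": 1},{"x": 18,"y": 264,"z": 0,"rx": 0,"ry": 0,"rz": 1.08,"gripper": 1},{"x": 18,"y": 264,"z": 0,"rx": 0,"ry": 0,"rz": 1.08,"gripper": 1},{"x": 18,"y": 264,"z": 0,"rx": 0,"ry": 0,"rz": 1.08,"gripper": 1}]}}

```text
clock: 9.75
eef_pos: [608.4, 264.3, 168.5]
tcp_rot: [3.14, -0.001, -2.046]
contact_force: [0.0, -0.3, -0.4]
opening: 0.999
grasp_force: 0.0
```

```bash
python3 - <<'E'
from h import *
from rig import r
p,im=shot("w8"); s=r.sense(); print(s["eef_pos"],s["tcp_rot"])
for lo in((0,190,40),(0,220,30)):
    m,st=mask(im,lo,(14,255,255),p,(610,265)); print(st)
    print([sfit([(p,m)],[tray(40)],(610,265,1.1),dz) for dz in(0,1)])
E
```

```text
[608.6038511  264.32026169 168.81305351] [ 3.14072007e+00 -1.08161159e-03 -2.04584992e+00]
[262, 158, 90, 146, 8222]
[(array([615.23295596, 271.74287663,   1.18263511]), np.float64(0.06185272744042447)), (array([615.71472682, 273.13225316,   1.17320767,  -7.02362977]), np.float64(0.042725292854640884))]
[262, 158, 90, 146, 8133]
[(array([615.57520203, 272.03697211,   1.17850701]), np.float64(0.06457813960735431)), (array([616.16680435, 273.50777561,   1.17768243,  -8.14665572]), np.float64(0.040561022516397226))]
```

View pics/w8.png

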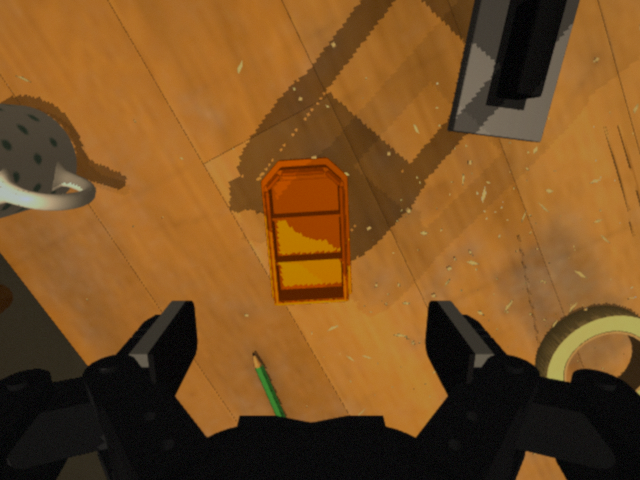

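Request:
{"name": "servo_tool", "arguments": {"deltas": [{"x": 6.2,"y": 6.2,"z": -45,"rx": 0,"ry": 0,"rz": 0.083,"gripper": 1},{"x": 6.2,"y": 6.2,"z": -90,"rx": 0,"ry": 0,"rz": 0.083,"gripper": 1},{"x": 6.2,"y": 6.2,"z": -130,"rx": 0,"ry": 0,"rz": 0.083,"gripper": 1},{"x": 6.2,"y": 6.2,"z": -155,"rx": 0,"ry": 0,"rz": 0.083,"gripper": 1},{"x": 6.2,"y": 6.2,"z": -162.5,"rx": 0,"ry": 0,"rz": 0.083,"gripper": 1},{"x": 6.2,"y": 6.2,"z": -162.5,"rx": 0,"ry": 0,"rz": 0.083,"gripper": 1}]}}

```text
clock: 10.4
eef_pos: [614.6, 270.4, 6.3]
tcp_rot: [3.14, -0.001, -1.962]
contact_force: [-1.1, -0.3, 0.4]
opening: 0.999
grasp_force: 0.0
```

```bash
python3 - <<'E'
from h import *
from rig import r
p,im=shot("w9"); s=r.sense(); print(s["eef_pos"],s["tcp_rot"],s["contact_force"])
m=cv2.inRange(cv2.cvtColor(im,cv2.COLOR_BGR2HSV),np.array((0,190,40)),np.array((14,255,255)))
n,l,st,c=cv2.connectedComponentsWithStats(m); k=1+np.argmax(st[1:,4]); print(st[k])
for rw in(165,180,200,220,250,280,300,320): 
    q=np.nonzero(l[rw]==k)[0]; print(rw,q[[0,-1]] if len(q) else None, end=' ')
E
```

```text
[615.5975668  270.86457093   7.76948038] [-3.14137342e+00  2.38988750e-04 -1.96204700e+00] [0.29117032 0.79674545 0.50256549]
[  217   167   191   263 40119]
165 None 180 [250 375] 200 [229 392] 220 [220 404] 250 [219 406] 280 [220 403] 300 [220 402] 320 [222 400]
```

Request:
{"name": "servo_tool", "arguments": {"deltas": [{"x": 0,"y": 0,"z": 0,"rx": 0,"ry": 0,"rz": 0,"gripper": 0.3},{"x": 0,"y": 0,"z": 0,"rx": 0,"ry": 0,"rz": 0,"gripper": 0},{"x": 0,"y": 0,"z": 0,"rx": 0,"ry": 0,"rz": 0,"gripper": -1},{"x": 0,"y": 0,"z": 0,"rx": 0,"ry": 0,"rz": 0,"gripper": -1},{"x": 0,"y": 0,"z": 0,"rx": 0,"ry": 0,"rz": 0,"gripper": -1}]}}

```text
clock: 10.95
eef_pos: [616.4, 271.4, 9.4]
tcp_rot: [-3.14, 0.002, -1.962]
contact_force: [-0.4, -1.2, 6.6]
opening: 0.67
grasp_force: 43.2
```

```bash
python3 - <<'E'
from h import *
from rig import r
p,im=shot("w10"); s=r.sense(); print(s["eef_pos"],s["tcp_rot"],s["contact_force"],s["opening"])
T=s["eef_pos"]
m=cv2.inRange(cv2.cvtColor(im,cv2.COLOR_BGR2HSV),np.array((0,190,40)),np.array((14,255,255)))
n,l,st,c=cv2.connectedComponentsWithStats(m); k=1+np.argmax(st[1:,4]); print(st[k])
yaw=s["tcp_rot"][2]+np.pi; Q=R.from_euler('z',yaw).as_matrix()
for off in(0,-1,-2,-3):
    P=np.array([(-56.5+off,0,0),(-56.5+off,0,9)]); print(off,proj(p,P@Q.T+[T[0],T[1],0]).round(1).tolist())
for rw in(175,200,220,300,320): 
    q=np.nonzero(l[rw]==k)[0]; print(rw,q[[0,-1]] if len(q) else None, end=' ')
E
```

```text
[616.42225423 271.38879453   9.33030972] [-3.13951353e+00  2.15722986e-03 -1.96154345e+00] [-0.10031257 -1.0665642   6.63024738] 0.6691626835608807
[  220   162   186   267 40181]
0 [[313.8, 163.7], [313.9, 166.0]]
-1 [[313.8, 161.1], [313.9, 163.2]]
-2 [[313.8, 158.5], [313.9, 160.5]]
-3 [[313.8, 155.8], [313.9, 157.7]]
175 [251 374] 200 [226 396] 220 [226 402] 300 [225 399] 320 [225 398]
```

Request:
{"name": "servo_tool", "arguments": {"deltas": [{"x": 0,"y": 0,"z": 48,"rx": 0,"ry": 0,"rz": -0.1,"gripper": -1},{"x": 0,"y": 0,"z": 95,"rx": 0,"ry": 0,"rz": -0.25,"gripper": -1},{"x": -27.7,"y": -271,"z": 95,"rx": 0,"ry": 0,"rz": -1.1625,"gripper": -1},{"x": -27.7,"y": -271,"z": 95,"rx": 0,"ry": 0,"rz": -1.1625,"gripper": -1},{"x": -27.7,"y": -271,"z": 95,"rx": 0,"ry": 0,"rz": -1.1625,"gripper": -1},{"x": -27.7,"y": -271,"z": 95,"rx": 0,"ry": 0,"rz": -1.1625,"gripper": -1},{"x": -27.7,"y": -271,"z": 95,"rx": 0,"ry": 0,"rz": -1.1625,"gripper": -1},{"x": -27.7,"y": -271,"z": 95,"rx": 0,"ry": 0,"rz": -1.1625,"gripper": -1},{"x": -27.7,"y": -271,"z": 90,"rx": 0,"ry": 0,"rz": -1.1625,"gripper": -1},{"x": -27.7,"y": -271,"z": 83,"rx": 0,"ry": 0,"rz": -1.1625,"gripper": -1}]}}

```text
clock: 12.0
eef_pos: [588.1, -0.4, 90.9]
tcp_rot: [3.141, 0.002, -3.124]
contact_force: [-0.2, 0.8, -1.5]
opening: 0.671
grasp_force: 44.0
```

Request:
{"name": "servo_tool", "arguments": {"deltas": [{"x": 0,"y": 0,"z": 0,"rx": 0,"ry": 0,"rz": 0,"gripper": -1},{"x": 0,"y": 0,"z": 0,"rx": 0,"ry": 0,"rz": 0,"gripper": -1}]}}

```text
clock: 12.2
eef_pos: [587.4, 1.1, 90.0]
tcp_rot: [3.141, -0.001, -3.121]
contact_force: [-0.5, -0.4, -1.0]
opening: 0.67
grasp_force: 44.0
```

```bash
python3 - <<'E'
from h import *
from rig import r
p,im=shot("w11"); s=r.sense(); print(s["eef_pos"],s["tcp_rot"],s["contact_force"])
E
```

```text
[587.55726515   1.05981868  90.15246531] [ 3.14148162e+00 -2.54990982e-04 -3.12120350e+00] [ 0.16348759  0.2006736  -1.37939932]
```

View pics/w11.png

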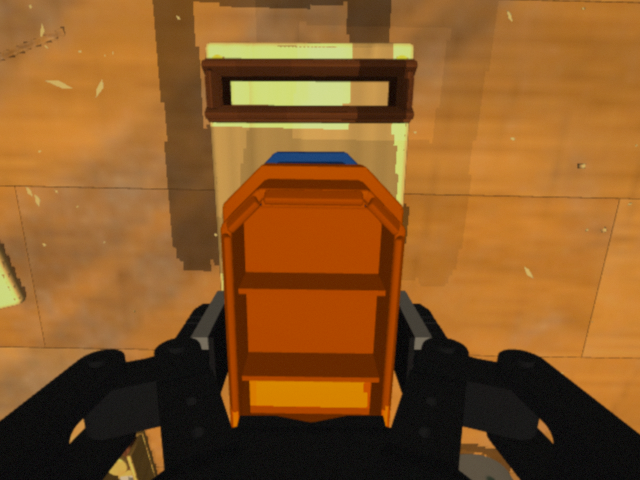

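```bash
python3 - <<'E'
from h import *
for n,z0,uo,ub in(("w11",80.7,[(266,166),(364,166)],[(277,153),(350,153)]),):
    p,im=load(n); h=cv2.cvtColor(im,cv2.COLOR_BGR2HSV)
    o=cv2.inRange(h,np.array((0,190,40)),np.array((14,255,255))); b=cv2.inRange(h,np.array((100,80,20)),np.array((130,255,255)))
    for rw in(154,157,160): print(rw,[np.nonzero(b[rw,250:380])[0][[0,-1]]+250])
    for c in(285,310,335): print(c,np.nonzero(b[130:180,c])[0][:1]+130,np.nonzero(o[140:200,c])[0][:1]+140)
    for rw in(169,175,185,195,230,300,400): print(rw,np.nonzero(o[rw,200:430])[0][[0,-1]]+200)
    for z in(z0,z0+9): print("orange",plane(p,uo,z).round(1).tolist())
    for z in(15,24): print("blue",plane(p,ub,z).round(1).tolist())
    print("slot top",plane(p,[(205,60),(417,60),(208,121),(413,121)],40).round(1).tolist())
    print(p["eye"])
E
```

```text
154 [array([274, 347])]
157 [array([271, 349])]
160 [array([268, 352])]
285 [152] [164]
310 [153] [164]
335 [153] [165]
169 [257 367]
175 [251 373]
185 [242 382]
195 [232 391]
230 [221 405]
300 [225 398]
400 [229 390]
orange [[533.4, -18.3, 80.7], [532.6, 19.8, 80.7]]
orange [[532.5, -17.3, 89.7], [531.8, 18.6, 89.7]]
blue [[532.7, -19.5, 15.0], [531.8, 20.7, 15.0]]
blue [[532.1, -18.8, 24.0], [531.3, 19.8, 24.0]]
slot top [[490.0, -50.3, 40.0], [488.0, 46.9, 40.0], [516.8, -50.3, 40.0], [514.7, 47.5, 40.0]]
[518.4148243677513, -1.0795931767411489, 233.29638441498906]
```

Request:
{"name": "servo_tool", "arguments": {"deltas": [{"x": -0.3,"y": -0.7,"z": -5,"rx": 0,"ry": 0,"rz": -0.002,"gripper": -1},{"x": -0.3,"y": -0.7,"z": -9,"rx": 0,"ry": 0,"rz": -0.002,"gripper": -1},{"x": -0.3,"y": -0.7,"z": -12,"rx": 0,"ry": 0,"rz": -0.002,"gripper": -1},{"x": -0.3,"y": -0.7,"z": -15,"rx": 0,"ry": 0,"rz": -0.002,"gripper": -1},{"x": -0.3,"y": -0.7,"z": -18,"rx": 0,"ry": 0,"rz": -0.002,"gripper": -1},{"x": -0.3,"y": -0.7,"z": -18,"rx": 0,"ry": 0,"rz": -0.002,"gripper": -1}]}}

```text
clock: 12.85
eef_pos: [587.2, -0.7, 71.9]
tcp_rot: [3.141, -0.0, -3.126]
contact_force: [-0.4, 0.2, -1.5]
opening: 0.67
grasp_force: 44.0
```

Request:
{"name": "servo_tool", "arguments": {"deltas": [{"x": 0,"y": 0,"z": -2.5,"rx": 0,"ry": 0,"rz": 0,"gripper": -1},{"x": 0,"y": 0,"z": -4.5,"rx": 0,"ry": 0,"rz": 0,"gripper": -1},{"x": 0,"y": 0,"z": -5,"rx": 0,"ry": 0,"rz": 0,"gripper": -1},{"x": 0,"y": 0,"z": -5,"rx": 0,"ry": 0,"rz": 0,"gripper": -1}]}}

```text
clock: 13.25
eef_pos: [587.2, -0.9, 67.3]
tcp_rot: [-3.142, 0.0, -3.126]
contact_force: [1.3, 1.1, -0.8]
opening: 0.673
grasp_force: 44.2
```

Request:
{"name": "servo_tool", "arguments": {"deltas": [{"x": 0,"y": 0,"z": -0.8,"rx": 0,"ry": 0,"rz": 0,"gripper": -1},{"x": 0,"y": 0,"z": -0.8,"rx": 0,"ry": 0,"rz": 0,"gripper": -1}]}}

```text
clock: 13.45
eef_pos: [587.3, -0.8, 67.1]
tcp_rot: [-3.142, 0.0, -3.126]
contact_force: [-2.7, 0.1, 7.1]
opening: 0.674
grasp_force: 45.0
```

Request:
{"name": "servo_tool", "arguments": {"deltas": [{"x": 0,"y": 0,"z": 0,"rx": 0,"ry": 0,"rz": 0,"gripper": 1},{"x": 0,"y": 0,"z": 0,"rx": 0,"ry": 0,"rz": 0,"gripper": 1},{"x": 0,"y": 0,"z": 0,"rx": 0,"ry": 0,"rz": 0,"gripper": 1},{"x": 0,"y": 0,"z": 45,"rx": 0,"ry": 0,"rz": 0,"gripper": 1},{"x": 0,"y": 0,"z": 90,"rx": 0,"ry": 0,"rz": 0,"gripper": 1},{"x": 0,"y": 0,"z": 140,"rx": 0,"ry": 0,"rz": 0,"gripper": 1},{"x": 0,"y": 0,"z": 140,"rx": 0,"ry": 0,"rz": 0,"gripper": 1}]}}

```text
clock: 14.15
eef_pos: [591.2, -0.9, 213.4]
tcp_rot: [-3.141, 0.011, -3.126]
contact_force: [0.4, -0.6, 0.4]
opening: 1.001
grasp_force: 0.0
```

```bash
python3 - <<'E'
from h import *
from rig import r
p,im=shot("w12"); s=r.sense(); print(s["eef_pos"],s["opening"])
m,st=mask(im,(0,190,40),(14,255,255),p,(588,0),80); print("orange seated",st,[sfit([(p,m)],[tray(40)+[0,0,58]],(588,0,.016),dz) for dz in(0,1)])
b,sb=mask(im,(100,80,20),(130,255,255),p,(530,0),20); print("blue",sb)
S,si=load("scene0","scene");D,di=load("side0","side")
L=[]
for cam,im2,b in((S,si,(215,228,250,266)),(D,di,(200,210,244,252))):
    h=cv2.cvtColor(im2,cv2.COLOR_BGR2HSV); m=cv2.inRange(h,np.array((0,0,0)),np.array((180,95,225)))
    q=np.zeros_like(m); q[b[1]:b[3],b[0]:b[2]]=m[b[1]:b[3],b[0]:b[2]]
    c=cv2.findNonZero(cv2.morphologyEx(q,cv2.MORPH_OPEN,np.ones((2,2))));print(cv2.boundingRect(c)) 
    o=np.zeros_like(m); cv2.fillConvexPoly(o,cv2.convexHull(c),255); L.append((cam,o))
for y in(.8,1.3,1.8): print(y,sfit(L,LID[:1],(417,207,y)))
E
```

```text
[589.50287793  -0.85944883 210.17542251] 0.9994675169023979
orange seated [268, 139, 91, 151, 10241] [(array([ 5.89272566e+02, -9.11403592e-01, -8.73081096e-03]), np.float64(0.07702124338328488)), (array([ 5.90165714e+02, -7.38764080e-01, -6.51305204e-03, -9.91461084e+00]), np.float64(0.04327546504421837))]
blue [0, 0, 640, 480, 307150]
(0, 0, 0, 0)Traceback (most recent call last):
  File "<stdin>", line 12, in <module>
cv2.error: OpenCV(4.12.0) /io/opencv/modules/imgproc/src/convhull.cpp:143: error: (-215:Assertion failed) total >= 0 && (depth == CV_32F || depth == CV_32S) in function 'convexHull'
```

Request:
{"name": "servo_tool", "arguments": {"deltas": [{"x": -172,"y": 208,"z": -38,"rx": 0,"ry": 0,"rz": 0.863,"gripper": 1},{"x": -172,"y": 208,"z": -38,"rx": 0,"ry": 0,"rz": 0.863,"gripper": 1},{"x": -172,"y": 208,"z": -38,"rx": 0,"ry": 0,"rz": 0.863,"gripper": 1},{"x": -172,"y": 208,"z": -38,"rx": 0,"ry": 0,"rz": 0.863,"gripper": 1},{"x": -172,"y": 208,"z": -38,"rx": 0,"ry": 0,"rz": 0.863,"gripper": 1},{"x": -172,"y": 208,"z": -38,"rx": 0,"ry": 0,"rz": 0.863,"gripper": 1},{"x": -172,"y": 208,"z": -38,"rx": 0,"ry": 0,"rz": 0.863,"gripper": 1},{"x": -172,"y": 208,"z": -38,"rx": 0,"ry": 0,"rz": 0.863,"gripper": 1}]}}

```text
clock: 15.0
eef_pos: [414.7, 207.1, 167.7]
tcp_rot: [3.141, -0.001, -2.263]
contact_force: [0.1, -0.8, -0.0]
opening: 1.001
grasp_force: 0.0
```

```bash
python3 - <<'E'
from h import *
from rig import r
p,im=shot("w13"); s=r.sense(); print(s["eef_pos"],s["tcp_rot"])
E
```

```text
[415.34601533 206.79112341 167.94759987] [ 3.14158799e+00 -7.88284544e-04 -2.26441480e+00]
```

View pics/w13.png

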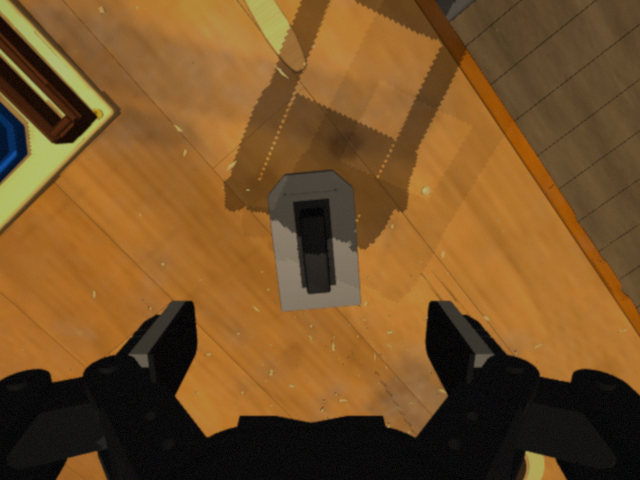

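```bash
python3 - <<'E'
from h import *
p,im=load("w13")
for S_ in(70,100):
    m,st=mask(im,(0,0,0),(180,S_,255),p,(417,212),10); print(st,[sfit([(p,m)],LID[:1],(417,210,.88),dz) for dz in(0,1)])
c=np.array([(283,311),(360,304),(270,195),(355,185)],float)
print(fit([(p,[(56.5,-33.5,9),(56.5,33.5,9),(-42,-33.5,9),(-42,33.5,9)],c)],[417,210,.88],True))
g=im.max(2); b=(g<45).astype(np.uint8); b[:,:280]=0;b[:,350:]=0;b[:190]=0;b[310:]=0
q=np.argwhere(b)[:,::-1]; print("bar px",q.min(0),q.max(0))
E
```

```text
[270, 172, 91, 139, 9771] [(array([426.44996265, 225.52920295,   0.97513646]), np.float64(0.0374387488363849)), (array([427.38511582, 226.55090108,   0.97041753,  -5.0890386 ]), np.float64(0.019945263160905852))]
[0, 303, 640, 177, 42270] [(array([417.  , 210.  ,   0.88]), np.float64(1.0)), (array([417.  , 210.  ,   0.88,   0.  ]), np.float64(1.0))]
(array([424.57908574, 224.08510467,   0.96681983,   4.11758172]), np.float64(1.176048120019409))
bar px [293 199] [334 292]
```

Request:
{"name": "servo_tool", "arguments": {"deltas": [{"x": 10.2,"y": 16.8,"z": -45,"rx": 0,"ry": 0,"rz": 0.094,"gripper": 0.2},{"x": 10.2,"y": 16.8,"z": -90,"rx": 0,"ry": 0,"rz": 0.094,"gripper": 0},{"x": 10.2,"y": 16.8,"z": -125,"rx": 0,"ry": 0,"rz": 0.094,"gripper": 0},{"x": 10.2,"y": 16.8,"z": -143,"rx": 0,"ry": 0,"rz": 0.094,"gripper": 0},{"x": 10.2,"y": 16.8,"z": -149,"rx": 0,"ry": 0,"rz": 0.094,"gripper": 0},{"x": 10.2,"y": 16.8,"z": -149,"rx": 0,"ry": 0,"rz": 0.094,"gripper": 0}]}}

```text
clock: 15.65
eef_pos: [425.6, 223.1, 18.8]
tcp_rot: [3.141, -0.001, -2.171]
contact_force: [0.7, 0.6, 0.2]
opening: 0.495
grasp_force: 0.0
```

```bash
python3 - <<'E'
from h import *
from rig import r
p,im=shot("w14"); s=r.sense(); print(s["eef_pos"],s["tcp_rot"],s["contact_force"],s["opening"])
h=cv2.cvtColor(im,cv2.COLOR_BGR2HSV)
m=cv2.inRange(h,np.array((0,0,60)),np.array((180,70,255)))
for rw in(150,160,170,180,190,200,210,230): q=np.nonzero(m[rw])[0]; print(rw,q[[0,-1]] if len(q) else None,end=' ')
E
```

```text
[426.10987756 223.54007995  19.70777151] [-3.14151252e+00  5.18319201e-05 -2.17065937e+00] [ 0.58812011 -0.14515328  0.24313134] 0.4981404173258687
150 None 160 None 170 [262 367] 180 [252 377] 190 [243 386] 200 [233 396] 210 [230 399] 230 [231 398]
```

Request:
{"name": "servo_tool", "arguments": {"deltas": [{"x": 0,"y": 0,"z": 0,"rx": 0,"ry": 0,"rz": 0,"gripper": -1},{"x": 0,"y": 0,"z": 0,"rx": 0,"ry": 0,"rz": 0,"gripper": -1},{"x": 0,"y": 0,"z": 0,"rx": 0,"ry": 0,"rz": 0,"gripper": -1},{"x": 0,"y": 0,"z": 0,"rx": 0,"ry": 0,"rz": 0,"gripper": -1},{"x": 0,"y": 0,"z": 0,"rx": 0,"ry": 0,"rz": 0,"gripper": -1}]}}

```text
clock: 16.2
eef_pos: [426.4, 224.3, 20.8]
tcp_rot: [-3.14, 0.002, -2.169]
contact_force: [-0.2, -2.1, 6.3]
opening: 0.202
grasp_force: 39.9
```

```bash
python3 - <<'E'
from h import *
from rig import r
p,im=shot("w15"); s=r.sense(); print(s["eef_pos"],s["tcp_rot"],s["contact_force"],s["opening"],s["grasp_force"])
T=s["eef_pos"]
m=cv2.inRange(cv2.cvtColor(im,cv2.COLOR_BGR2HSV),np.array((0,0,60)),np.array((180,70,255)))
for c in(290,310,330): print(c,np.nonzero(m[120:250,c])[0][:1]+120)
for rw in(180,190,200,220): q=np.nonzero(m[rw])[0]; print(rw,q[[0,-1]] if len(q) else None,end=' ')
Q=R.from_euler('z',s["tcp_rot"][2]+np.pi).as_matrix()
for off in(0,-1,-2,-3):
    P=np.array([(-56.5+off,0,0),(-56.5+off,0,9)]); print(off,proj(p,P@Q.T+[T[0],T[1],0]).round(1).tolist())
E
```

```text
[426.40641339 224.32689841  20.76786417] [-3.14021224e+00  2.07481650e-03 -2.16883115e+00] [ 1.37817435 -2.64559489  6.28997701] 0.20365141106093382 39.91508066654205
290 [161]
310 [160]
330 [160]
180 [244 377] 190 [235 387] 200 [228 394] 220 [229 394] 0 [[313.8, 160.6], [313.9, 162.5]]
-1 [[313.8, 158.1], [313.9, 160.0]]
-2 [[313.8, 155.7], [313.9, 157.4]]
-3 [[313.8, 153.2], [313.9, 154.8]]
```

Request:
{"name": "servo_tool", "arguments": {"deltas": [{"x": 0,"y": 0,"z": 48,"rx": 0,"ry": 0,"rz": 0,"gripper": -1},{"x": 0,"y": 0,"z": 97,"rx": 0,"ry": 0,"rz": -0.12,"gripper": -1},{"x": 20,"y": -25,"z": 130,"rx": 0,"ry": 0,"rz": -0.25,"gripper": -1},{"x": 160.4,"y": -225.1,"z": 130,"rx": 0,"ry": 0,"rz": -0.957,"gripper": -1},{"x": 160.4,"y": -225.1,"z": 130,"rx": 0,"ry": 0,"rz": -0.957,"gripper": -1},{"x": 160.4,"y": -225.1,"z": 130,"rx": 0,"ry": 0,"rz": -0.957,"gripper": -1},{"x": 160.4,"y": -225.1,"z": 130,"rx": 0,"ry": 0,"rz": -0.957,"gripper": -1},{"x": 160.4,"y": -225.1,"z": 130,"rx": 0,"ry": 0,"rz": -0.957,"gripper": -1},{"x": 160.4,"y": -225.1,"z": 130,"rx": 0,"ry": 0,"rz": -0.957,"gripper": -1},{"x": 160.4,"y": -225.1,"z": 120,"rx": 0,"ry": 0,"rz": -0.957,"gripper": -1}]}}

```text
clock: 17.25
eef_pos: [586.9, -2.0, 140.6]
tcp_rot: [3.141, 0.003, -3.127]
contact_force: [-0.3, 0.8, -1.3]
opening: 0.206
grasp_force: 39.7
```

Request:
{"name": "servo_tool", "arguments": {"deltas": [{"x": 0,"y": 0,"z": -10,"rx": 0,"ry": 0,"rz": 0,"gripper": -1},{"x": 0,"y": 0,"z": -10,"rx": 0,"ry": 0,"rz": 0,"gripper": -1},{"x": 0,"y": 0,"z": -10,"rx": 0,"ry": 0,"rz": 0,"gripper": -1}]}}

```text
clock: 17.55
eef_pos: [584.9, -0.1, 129.0]
tcp_rot: [3.142, -0.001, -3.124]
contact_force: [-0.6, 0.1, -0.6]
opening: 0.202
grasp_force: 39.7
```

```bash
python3 - <<'E'
from h import *
from rig import r
p,im=shot("w16"); s=r.sense(); print(s["eef_pos"],s["tcp_rot"],s["contact_force"]); T=s["eef_pos"]
h=cv2.cvtColor(im,cv2.COLOR_BGR2HSV)
o=cv2.inRange(h,np.array((0,190,40)),np.array((14,255,255))); b=cv2.inRange(h,np.array((100,80,20)),np.array((130,255,255))); l=cv2.inRange(h,np.array((0,0,60)),np.array((180,70,255)))
for nm,m in(("or",o),("bl",b),("lid",l)):
    for c in(295,311,327): print(nm,c,(np.nonzero(m[120:260,c])[0][:2]+120).tolist(),end=' ')
    for rw in range(140,200,5): q=np.nonzero(m[rw,200:420])[0]+200; print(rw,q[[0,-1]].tolist() if len(q) else None,end=' ')
    print()
z=T[2]-20.8
Q=R.from_euler('z',.016).as_matrix()
for nm,zz,lis in(("lid foot",z,-56.5),("orange skirt foot",58,-56.5),("orange top",98,-50),("blue foot",15,-56.5)):
    print(nm,[ (w,proj(p,(np.array([[lis,w,0]])@Q.T+[587,-.8,zz])).round(1).tolist()[0]) for w in(-19,0,19)])
E
```

```text
[ 5.85349188e+02 -2.53692648e-01  1.29364883e+02] [ 3.14157343e+00 -5.27614566e-04 -3.12430964e+00] [-0.01350741  0.83691858 -0.38591914]
or 295 [121, 122] or 311 [120, 121] or 327 [120, 121] 140 None 145 None 150 None 155 None 160 None 165 None 170 None 175 None 180 None 185 None 190 None 195 None 
bl 295 [153, 154] bl 311 [153, 154] bl 327 [154, 155] 140 None 145 None 150 None 155 [281, 343] 160 None 165 None 170 None 175 None 180 None 185 None 190 None 195 None 
lid 295 [158, 161] lid 311 [159, 161] lid 327 [153, 161] 140 None 145 None 150 None 155 [280, 344] 160 [270, 270] 165 [259, 363] 170 [255, 367] 175 [250, 372] 180 [245, 377] 185 [240, 381] 190 [236, 386] 195 [231, 391] 
lid foot [(-19, [265.7, 163.3]), (0, [311.3, 163.4]), (19, [356.9, 163.5])]
orange skirt foot [(-19, [276.2, 155.0]), (0, [311.2, 155.0]), (19, [346.3, 155.1])]
orange top [(-19, [268.8, 175.9]), (0, [311.3, 176.0]), (19, [353.7, 176.1])]
blue foot [(-19, [281.9, 150.4]), (0, [311.2, 150.4]), (19, [340.5, 150.5])]
```

```bash
python3 - <<'E'
from h import *
p,im=load("w16"); h=cv2.cvtColor(im,cv2.COLOR_BGR2HSV)
for c in(290,311,335): print(c,[(r_,h[r_,c].tolist()) for r_ in range(149,166)])
E
```

```text
290 [(149, [18, 155, 196]), (150, [18, 154, 195]), (151, [18, 147, 182]), (152, [14, 95, 129]), (153, [110, 136, 107]), (154, [107, 184, 129]), (155, [107, 181, 131]), (156, [107, 176, 129]), (157, [114, 112, 107]), (158, [164, 52, 73]), (159, [11, 86, 62]), (160, [16, 58, 57]), (161, [17, 57, 81]), (162, [18, 58, 101]), (163, [18, 58, 101]), (164, [17, 59, 100]), (165, [18, 61, 101])]
311 [(149, [18, 154, 210]), (150, [18, 153, 210]), (151, [18, 150, 200]), (152, [16, 116, 149]), (153, [113, 98, 104]), (154, [107, 184, 126]), (155, [107, 184, 133]), (156, [107, 182, 133]), (157, [109, 163, 122]), (158, [116, 86, 89]), (159, [10, 64, 60]), (160, [16, 67, 57]), (161, [19, 58, 84]), (162, [17, 58, 101]), (163, [17, 58, 101]), (164, [18, 54, 103]), (165, [18, 61, 100])]
335 [(149, [18, 153, 206]), (150, [19, 155, 204]), (151, [18, 151, 203]), (152, [17, 123, 158]), (153, [115, 62, 98]), (154, [107, 181, 121]), (155, [107, 182, 133]), (156, [107, 181, 135]), (157, [107, 186, 129]), (158, [109, 141, 105]), (159, [120, 31, 58]), (160, [18, 45, 57]), (161, [16, 53, 82]), (162, [16, 57, 99]), (163, [16, 56, 101]), (164, [17, 54, 99]), (165, [17, 57, 103])]
```

Request:
{"name": "servo_tool", "arguments": {"deltas": [{"x": 2.4,"y": 0,"z": -5,"rx": 0,"ry": 0,"rz": 0,"gripper": -1},{"x": 2.4,"y": 0,"z": -9,"rx": 0,"ry": 0,"rz": 0,"gripper": -1},{"x": 2.4,"y": 0,"z": -12,"rx": 0,"ry": 0,"rz": 0,"gripper": -1},{"x": 2.4,"y": 0,"z": -15,"rx": 0,"ry": 0,"rz": 0,"gripper": -1},{"x": 2.4,"y": 0,"z": -16,"rx": 0,"ry": 0,"rz": 0,"gripper": -1}]}}

```text
clock: 18.1
eef_pos: [587.9, -1.1, 113.0]
tcp_rot: [-3.142, -0.001, -3.126]
contact_force: [0.4, -0.2, -1.6]
opening: 0.202
grasp_force: 39.7
```

Request:
{"name": "servo_tool", "arguments": {"deltas": [{"x": 0,"y": 0,"z": -2,"rx": 0,"ry": 0,"rz": 0,"gripper": -1},{"x": 0,"y": 0,"z": -3.5,"rx": 0,"ry": 0,"rz": 0,"gripper": -1},{"x": 0,"y": 0,"z": -4.3,"rx": 0,"ry": 0,"rz": 0,"gripper": -1},{"x": 0,"y": 0,"z": -4.3,"rx": 0,"ry": 0,"rz": 0,"gripper": -1}]}}

```text
clock: 18.5
eef_pos: [588.4, -1.2, 109.6]
tcp_rot: [-3.142, 0.0, -3.126]
contact_force: [-0.5, 0.5, 2.8]
opening: 0.199
grasp_force: 40.3
```

Request:
{"name": "servo_tool", "arguments": {"deltas": [{"x": 0,"y": 0,"z": 0,"rx": 0,"ry": 0,"rz": 0,"gripper": 0},{"x": 0,"y": 0,"z": 0,"rx": 0,"ry": 0,"rz": 0,"gripper": 0},{"x": 0,"y": 0,"z": 0,"rx": 0,"ry": 0,"rz": 0,"gripper": 0},{"x": 0,"y": 0,"z": 40,"rx": 0,"ry": 0,"rz": 0,"gripper": 0},{"x": 0,"y": 0,"z": 80,"rx": 0,"ry": 0,"rz": 0,"gripper": 0},{"x": 0,"y": 0,"z": 110,"rx": 0,"ry": 0,"rz": -0.15,"gripper": 0},{"x": 0,"y": 0,"z": 150,"rx": 0,"ry": 0,"rz": -0.3,"gripper": 0}]}}

```text
clock: 19.2
eef_pos: [587.5, -1.1, 259.7]
tcp_rot: [-3.141, -0.002, 2.851]
contact_force: [0.4, 1.1, -1.0]
opening: 0.5
grasp_force: 0.0
```

```bash
python3 - <<'E'
from h import *
from rig import r
p,im=shot("w17"); s=r.sense(); print(s["eef_pos"],s["tcp_rot"],s["opening"])
h=cv2.cvtColor(im,cv2.COLOR_BGR2HSV)
m,st=mask(im,(0,0,30),(180,75,255),p,(588,0),100); print(st,[sfit([(p,m)],[LID[0]+[0,0,89]],(588,0,.016),dz) for dz in(0,1)])
E
```

```text
[590.78448063  -1.12840371 267.20153859] [3.13921887 0.00770087 2.84136448] 0.49591303215795624
[256, 144, 113, 150, 8517] [(array([ 5.90391687e+02, -1.93751544e+00,  5.86402021e-03]), np.float64(0.023665731337331037)), (array([ 5.90875286e+02, -2.03641942e+00,  6.60704761e-03, -2.08089252e+00]), np.float64(0.02047939699420321))]
```

Request:
{"name": "servo_tool", "arguments": {"deltas": [{"x": 24,"y": -251,"z": 0,"rx": 0,"ry": 0,"rz": -1.007,"gripper": 0},{"x": 24,"y": -251,"z": 0,"rx": 0,"ry": 0,"rz": -1.007,"gripper": 0},{"x": 24,"y": -251,"z": 0,"rx": 0,"ry": 0,"rz": -1.007,"gripper": 0},{"x": 24,"y": -251,"z": 0,"rx": 0,"ry": 0,"rz": -1.007,"gripper": 0},{"x": 24,"y": -251,"z": 0,"rx": 0,"ry": 0,"rz": -1.007,"gripper": 0},{"x": 24,"y": -251,"z": 0,"rx": 0,"ry": 0,"rz": -1.007,"gripper": 0},{"x": 24,"y": -251,"z": 0,"rx": 0,"ry": 0,"rz": -1.007,"gripper": 0},{"x": 24,"y": -251,"z": 0,"rx": 0,"ry": 0,"rz": -1.007,"gripper": 0},{"x": 24,"y": -251,"z": 0,"rx": 0,"ry": 0,"rz": -1.007,"gripper": 0}]}}

```text
clock: 20.15
eef_pos: [612.1, -252.0, 259.0]
tcp_rot: [-3.141, -0.0, 1.854]
contact_force: [-0.4, 0.8, -0.6]
opening: 0.5
grasp_force: 0.0
```

```bash
python3 - <<'E'
from h import *
from rig import r
p,im=shot("w18"); s=r.sense(); print(s["eef_pos"],s["tcp_rot"],s["opening"],p["eye"])
print("pred gate top px",proj(p,[(612,-252,158)]).round(), [(d["box"],d["conf"]) for d in r.recognise("gate","wrist")[:2]])
E
```

```text
[ 612.20167647 -251.8037383   259.06490856] [-3.14151647e+00 -5.17359364e-05  1.85400625e+00] 0.5032009139828774 [593.3656564651088, -185.70176625798652, 402.23254929949695]
pred gate top px [[310. 236.]] [([308.7, 156.5, 20.8, 133.8], 0.95)]
```

View pics/w18.png

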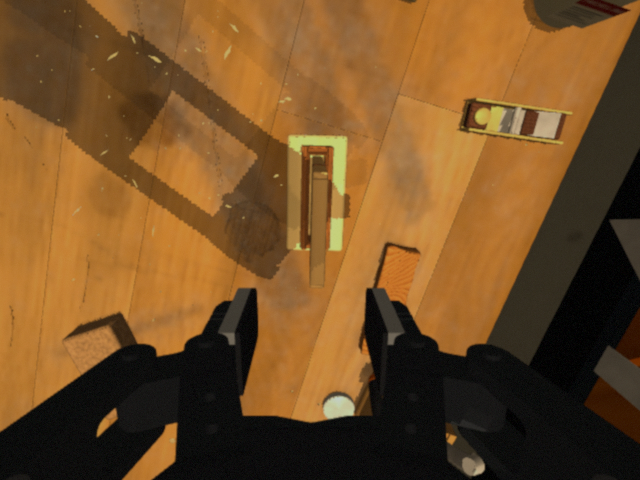

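```bash
python3 - <<'E'
from h import *
p,im=load("w18"); g=cv2.cvtColor(im,cv2.COLOR_BGR2GRAY)
for rw in(185,205,225,245,265,280): print(rw,g[rw,300:338].tolist())
print("col 318",g[145:295,318].tolist())
print(im[230,318],im[165,318])
for yaw in(.27,.28,.29):
    Q=R.from_euler('z',yaw).as_matrix(); print(yaw,proj(p,np.array([(sx*5,sy*40,z) for z in(158,) for sx in(1,-1) for sy in(1,-1)]+[(0,40,36)])@Q.T+[616,-247.5,0]).round(1).tolist())
E
```

```text
185 [117, 87, 69, 61, 65, 58, 52, 52, 64, 109, 127, 98, 83, 100, 107, 111, 110, 110, 112, 112, 111, 113, 113, 114, 113, 112, 107, 89, 70, 65, 60, 70, 111, 134, 155, 170, 185, 194]
205 [96, 67, 59, 62, 64, 56, 52, 54, 78, 112, 108, 81, 88, 102, 107, 108, 110, 109, 112, 110, 113, 113, 113, 112, 111, 110, 101, 85, 72, 70, 80, 117, 141, 150, 149, 149, 147, 146]
225 [97, 64, 61, 61, 61, 57, 52, 63, 99, 114, 91, 79, 97, 105, 107, 108, 110, 110, 112, 110, 110, 112, 112, 112, 111, 105, 101, 105, 108, 124, 147, 176, 194, 196, 195, 196, 196, 197]
245 [103, 74, 71, 72, 64, 57, 79, 95, 97, 87, 77, 87, 101, 104, 107, 110, 110, 107, 108, 110, 109, 111, 111, 108, 104, 93, 98, 102, 104, 125, 172, 194, 195, 195, 196, 197, 197, 197]
265 [121, 120, 124, 123, 123, 122, 122, 122, 119, 96, 86, 96, 103, 106, 107, 107, 109, 115, 117, 117, 121, 124, 122, 119, 108, 115, 123, 124, 125, 126, 124, 124, 124, 124, 123, 125, 124, 125]
280 [107, 112, 113, 114, 118, 118, 121, 123, 122, 106, 98, 110, 117, 118, 119, 121, 123, 120, 121, 121, 122, 122, 121, 115, 107, 118, 125, 127, 127, 128, 124, 126, 125, 126, 127, 123,
[... 329 characters left out ...]
0, 111, 110, 111, 111, 112, 110, 111, 110, 109, 109, 111, 110, 111, 112, 111, 111, 110, 111, 109, 110, 110, 109, 109, 110, 109, 109, 108, 108, 110, 111, 109, 109, 109, 108, 109, 110, 108, 108, 109, 108, 108, 110, 109, 107, 107, 108, 109, 109, 107, 108, 107, 109, 111, 117, 121, 124, 123, 123, 123, 123, 122, 122, 122, 122, 122, 122, 121, 122, 121, 121, 120, 119, 114, 120, 128, 122, 120, 125, 128, 127, 121, 124, 121]
[ 51 102 146] [26 54 84]
0.27 [[326.6, 169.8], [323.7, 288.4], [310.6, 169.6], [309.0, 288.2], [316.0, 155.7]]
0.28 [[325.9, 169.7], [324.3, 288.3], [309.9, 169.6], [309.6, 288.3], [315.5, 155.7]]
0.29 [[325.3, 169.6], [324.9, 288.3], [309.3, 169.7], [310.2, 288.4], [315.1, 155.7]]
```

```bash
python3 - <<'E'
from h import *
p,im=load("w18")
for z in(158,150,140):
    A=plane(p,[(317,284.5),(319.6,178.5),(319.7,172),(309.7,280),(324.2,280),(311.5,190),(327.3,190)],z); 
    print(z,A[:3,:2].round(1).tolist(),"len",np.linalg.norm(A[0]-A[1]).round(1),np.linalg.norm(A[0]-A[2]).round(1),"thk",np.linalg.norm(A[3]-A[4]).round(1),np.linalg.norm(A[5]-A[6]).round(1),"yaw",np.arctan2(*(A[1]-A[0])[:2][::-1])-np.pi/2)
B=plane(p,[(288,136),(347,136),(343,250),(287,249)],8); print("stand",B.round(1).tolist(),B.mean(0))
print(np.linalg.norm(np.diff(B,axis=0),axis=1))
g=cv2.cvtColor(im,cv2.COLOR_BGR2GRAY)
for c in(314,323): print(c,g[140:190,c].tolist(),g[278:292,c].tolist())
E
```

```text
158 [[626.3, -283.2], [607.5, -214.0], [606.4, -210.1]] len 71.7 75.8 thk 9.8 10.0 yaw 0.26501658416753715
150 [[627.4, -286.4], [608.0, -215.0], [606.8, -210.9]] len 74.1 78.2 thk 10.1 10.3 yaw 0.26501658416753604
140 [[628.7, -290.4], [608.6, -216.1], [607.4, -211.9]] len 77.0 81.3 thk 10.5 10.7 yaw 0.26501658416753715
stand [[574.5, -200.2, 8.0], [630.2, -184.0, 8.0], [661.9, -297.3, 8.0], [604.2, -313.0, 8.0]] [ 617.69776105 -248.62373068    8.        ]
[ 58.04710283 117.73431445  59.77419745]
314 [194, 194, 194, 194, 189, 145, 108, 116, 108, 105, 99, 86, 67, 70, 102, 119, 96, 68, 63, 64, 64, 63, 62, 59, 54, 59, 64, 65, 66, 63, 66, 74, 96, 107, 113, 112, 107, 101, 89, 90, 103, 107, 109, 107, 109, 107, 109, 108, 107, 108] [119, 119, 119, 121, 119, 120, 121, 126, 133, 125, 120, 124, 124, 125]
323 [193, 193, 193, 193, 190, 153, 107, 116, 117, 105, 100, 85, 68, 65, 89, 130, 138, 119, 105, 95, 88, 77, 70, 64, 60, 59, 68, 70, 70, 68, 68, 88, 130, 141, 124, 119, 118, 117, 101, 93, 109, 113, 115, 113, 113, 114, 115, 115, 113, 113] [115, 115, 115, 115, 114, 114, 108, 106, 107, 117, 125, 126, 126, 123]
```

Request:
{"name": "servo_tool", "arguments": {"deltas": [{"x": 4.2,"y": 6.3,"z": -20,"rx": 0,"ry": 0,"rz": -0.018,"gripper": 0},{"x": 4.2,"y": 6.3,"z": -60,"rx": 0,"ry": 0,"rz": -0.018,"gripper": 0},{"x": 4.2,"y": 6.3,"z": -100,"rx": 0,"ry": 0,"rz": -0.018,"gripper": 0},{"x": 4.2,"y": 6.3,"z": -130,"rx": 0,"ry": 0,"rz": -0.018,"gripper": 0},{"x": 4.2,"y": 6.3,"z": -142,"rx": 0,"ry": 0,"rz": -0.018,"gripper": 0},{"x": 4.2,"y": 6.3,"z": -142,"rx": 0,"ry": 0,"rz": -0.018,"gripper": 0},{"x": 4.2,"y": 6.3,"z": -142,"rx": 0,"ry": 0,"rz": -0.018,"gripper": 0}]}}

```text
clock: 20.95
eef_pos: [617.4, -246.0, 118.6]
tcp_rot: [3.14, 0.001, 1.833]
contact_force: [-0.4, 0.7, 0.0]
opening: 0.501
grasp_force: 0.0
```

```bash
python3 - <<'E'
from h import *
from rig import r
p,im=shot("w19"); s=r.sense(); print(s["eef_pos"],s["tcp_rot"],s["contact_force"],s["opening"]); T=s["eef_pos"]
g=cv2.cvtColor(im,cv2.COLOR_BGR2GRAY)
Q=R.from_euler('z',s["tcp_rot"][2]-np.pi/2).as_matrix()
print(proj(p,np.array([(sx*5,sy*40,0) for sx in(1,-1) for sy in(1,-1)])@Q.T+[T[0],T[1],158]).round(1).tolist())
for c in(300,308,316,324,332): print(c,g[60:260:2,c].tolist())
for rw in(230,270,310): print(rw,g[rw,260:360:2].tolist())
E
```

```text
[ 617.66383758 -246.18610533  119.13895428] [3.13932454e+00 1.70982733e-03 1.83296633e+00] [ 0.57154941 -0.35790333  0.94174914] 0.5025331607554843
[[327.8, 236.0], [324.9, 465.6], [291.9, 236.0], [295.0, 465.6]]
300 [114, 109, 102, 104, 102, 98, 99, 101, 102, 103, 103, 104, 105, 106, 104, 105, 105, 104, 102, 104, 104, 103, 104, 102, 101, 102, 103, 104, 103, 103, 103, 103, 96, 98, 97, 98, 98, 98, 100, 102, 102, 102, 103, 138, 177, 181, 195, 193, 144, 140, 131, 75, 50, 75, 68, 67, 60, 45, 46, 87, 114, 102, 92, 78, 70, 65, 65, 67, 64, 64, 66, 66, 65, 50, 30, 63, 63, 64, 63, 67, 68, 66, 66, 66, 67, 64, 68, 67, 67, 66, 79, 104, 112, 119, 121, 118, 116, 107, 66, 81]
308 [113, 112, 110, 104, 105, 106, 106, 107, 107, 107, 107, 106, 107, 106, 105, 104, 104, 104, 101, 102, 101, 100, 100, 99, 100, 99, 98, 99, 99, 100, 101, 101, 102, 93, 99, 99, 98, 100, 102, 103, 102, 100, 92, 139, 182, 195, 194, 194, 195, 196, 184, 79, 46, 74, 66, 64, 61, 42, 41, 60, 69, 62, 63, 62, 63, 63, 65, 66, 65, 67, 66, 65, 65, 53, 33, 63, 67, 67, 67, 67, 65, 69, 66, 68, 68, 66, 65, 67, 68, 68, 82, 106, 114, 118, 117, 
[... 1410 characters left out ...]
1, 77, 101, 116, 123, 127, 128, 128, 129, 130, 132, 89, 59, 62, 60, 66, 66, 66, 66, 64, 65, 65, 68, 66, 66, 65, 66, 67, 64, 61, 57, 55, 65, 61, 62, 94, 132, 130, 130, 130, 131, 131, 130, 128, 111, 84, 72, 80, 81]
270 [65, 66, 69, 91, 112, 118, 119, 118, 119, 119, 121, 122, 101, 62, 71, 98, 106, 106, 107, 109, 108, 107, 111, 111, 111, 113, 111, 111, 112, 109, 104, 79, 54, 63, 60, 67, 155, 195, 196, 196, 198, 197, 198, 195, 189, 149, 131, 130, 131, 128]
310 [69, 69, 71, 75, 118, 135, 136, 139, 139, 139, 139, 142, 131, 66, 64, 92, 105, 104, 106, 106, 109, 109, 111, 109, 110, 111, 110, 112, 111, 108, 98, 79, 92, 108, 102, 132, 193, 196, 195, 195, 194, 196, 196, 192, 167, 128, 129, 125, 128, 147]
```

```bash
python3 - <<'E'
from h import *
S,_=load("scene0","scene");D,_=load("side0","side")
c=lambda L:np.array(L,float)/2.857+[190,170]
obs={"scene":(S,c([(611,239),(706,275),(599,368),(692,402)])),"side":(D,c([(595,199),(697,243),(578,362),(688,412)]))}
mod=np.array([(0,40,150),(0,-40,150),(0,40,28),(0,-40,28)],float)
for lean in(0,.04,.08,-.04):
    def res(v,lean=lean):
        Q=(R.from_euler('z',v[2])*R.from_euler('x',lean)).as_matrix()
        return np.concatenate([(proj(cam,mod@Q.T+[v[0],v[1],8])-u).ravel() for cam,u in obs.values()])
    s=least_squares(res,[616,-247,.265]); print(lean,s.x.round(3),np.sqrt(np.mean(s.fun**2)).round(2))
def res(v): 
    Q=(R.from_euler('z',v[2])*R.from_euler('x',v[3])).as_matrix()
    return np.concatenate([(proj(cam,mod@Q.T+[v[0],v[1],8])-u).ravel() for cam,u in obs.values()])
s=least_squares(res,[616,-247,.265,0]); print(s.x.round(3),s.fun.round(1))
# wrist w18/w19: rows -> z/lean fit of the near end face (top edge, line, slot entry) and far top edge
A,_=load("w18");B,_=load("w19"); f=R.from_euler('z',.265).as_matrix()
def rw(v):
    t,lean,dp,h=v[:4]; o=[]
    Q=(R.from_euler('z',.265)*R.from_euler('x',lean)).as_matrix(); ctr=np.array([616.6,-246.5,8])+f@[0,t,0]
    for cam,pts in((A,[((0,40,h),178.7),((0,-40,h),286)]),(B,[((0,40,h),256.5),((0,40,100),208)])):
        c2=dict(cam); c2["orientation"]=np.array(cam["orientation"])+[dp,0,0]
        for P,row in pts: o.append(proj(c2,Q@np.array(P)+ctr)[0,1]-row)
    return np.array(o+[dp*100,(h-150)/3])
s=least_squares(rw,[0,0,0,150],x_scale=[1,.01,.01,3]); print("t,lean,dpitch,h",s.x.round(3),s.fun.round(1))
E
```

```text
0 [ 6.11310e+02 -2.54359e+02  3.23000e-01] 1.1
0.04 [ 6.10065e+02 -2.50894e+02  3.57000e-01] 1.7
0.08 [ 6.08738e+02 -2.47364e+02  3.92000e-01] 2.48
-0.04 [ 6.12477e+02 -2.57737e+02  2.89000e-01] 1.08
[ 6.11945e+02 -2.56180e+02  3.05000e-01 -2.10000e-02] [-0.6  0.7  0.3  0.   0.3 -1.9 -0.1 -1.4 -0.8  0.4  1.   0.   1.3  1.5
 -1.8  0.8]
t,lean,dpitch,h [ 1.12940e+01  1.30000e-01 -5.00000e-03  1.43061e+02] [-0.6  0.9  0.2 -0.4 -0.5 -2.3]
```

```bash
python3 - <<'E'
from h import *
A,_=load("w18");B,_=load("w19"); f=R.from_euler('z',.265).as_matrix()
for fixlean in(1,0):
    def rw(v):
        t,lean,dp=v[:3]; o=[]
        if fixlean: lean=0
        Q=(R.from_euler('z',.265)*R.from_euler('x',lean)).as_matrix(); ctr=np.array([616.6,-246.5,8])+f@[0,t,0]
        for cam,pts in((A,[((0,40,150),171.5),((0,-40,150),286)]),(B,[((0,40,150),239.5),((0,40,100),208)])):
            c2=dict(cam); c2["orientation"]=np.array(cam["orientation"])+[dp,0,0]
            for P,row in pts: o.append(proj(c2,Q@np.array(P)+ctr)[0,1]-row)
        return np.array(o+[dp*100])
    s=least_squares(rw,[0,0,0],x_scale=[1,.01,.01]); print("t,lean,dpitch",s.x.round(4),s.fun.round(1),(np.array([616.6,-246.5])+(f@[0,s.x[0],0])[:2]).round(1))
E
```

```text
t,lean,dpitch [-1.6803  0.     -0.0024] [-1.4  2.6  1.5 -2.6 -0.2] [ 617.  -248.1]
t,lean,dpitch [-5.6135e+00 -2.4300e-02 -5.2000e-03] [-2.2  2.4  0.4 -0.5 -0.5] [ 618.1 -251.9]
```

Request:
{"name": "servo_tool", "arguments": {"deltas": [{"x": -1.3,"y": -0.4,"z": -1,"rx": 0,"ry": 0,"rz": 0.002,"gripper": 0},{"x": -1.3,"y": -0.4,"z": -1,"rx": 0,"ry": 0,"rz": 0.002,"gripper": -1},{"x": -1.3,"y": -0.4,"z": -1,"rx": 0,"ry": 0,"rz": 0.002,"gripper": -1},{"x": -1.3,"y": -0.4,"z": -1,"rx": 0,"ry": 0,"rz": 0.002,"gripper": -1},{"x": -1.3,"y": -0.4,"z": -1,"rx": 0,"ry": 0,"rz": 0.002,"gripper": -1},{"x": -1.3,"y": -0.4,"z": -1,"rx": 0,"ry": 0,"rz": 0.002,"gripper": -1}]}}

```text
clock: 21.6
eef_pos: [615.5, -246.4, 116.9]
tcp_rot: [3.141, 0.001, 1.834]
contact_force: [-1.2, 0.4, 5.0]
opening: 0.108
grasp_force: 40.0
```

```bash
python3 - <<'E'
from h import *
from rig import r
p,im=shot("w20"); s=r.sense(); print(s["eef_pos"],s["tcp_rot"],s["contact_force"],s["opening"],s["grasp_force"]); T=s["eef_pos"]
g=cv2.cvtColor(im,cv2.COLOR_BGR2GRAY)
Q=R.from_euler('z',s["tcp_rot"][2]-np.pi/2).as_matrix()
print(proj(p,np.array([(sx*5,40,z) for sx in(1,-1) for z in (0,-50)])@Q.T+[T[0],T[1],158]).round(1).tolist())
for c in(300,310): print(c,g[196:270,c].tolist())
for rw in(225,245): print(rw,g[rw,270:340].tolist())
E
```

```text
[ 615.52942234 -246.41816333  116.92382913] [3.14076766e+00 6.69484023e-04 1.83435708e+00] [-0.03587526  0.50042094  4.96915789] 0.11486301708578185 40.027263164520264
[[327.0, 236.7], [321.8, 202.4], [290.5, 236.7], [296.7, 202.4]]
300 [79, 71, 64, 53, 47, 48, 52, 55, 57, 58, 56, 50, 28, 31, 41, 54, 64, 67, 68, 69, 67, 69, 67, 68, 68, 67, 68, 66, 66, 68, 69, 67, 66, 68, 69, 70, 66, 68, 67, 65, 67, 69, 68, 67, 68, 75, 89, 100, 109, 113, 118, 119, 121, 121, 118, 117, 116, 115, 115, 114, 106, 85, 65, 71, 81, 95, 100, 106, 107, 110, 108, 109, 108, 109]
310 [66, 66, 64, 66, 66, 66, 66, 66, 67, 68, 67, 53, 30, 32, 54, 66, 67, 69, 66, 68, 66, 68, 68, 67, 69, 67, 68, 68, 69, 66, 69, 68, 69, 69, 67, 68, 67, 68, 68, 69, 67, 68, 67, 68, 71, 73, 88, 101, 108, 111, 115, 117, 119, 119, 120, 120, 120, 121, 120, 120, 109, 84, 67, 72, 83, 98, 105, 110, 112, 112, 112, 112, 112, 114]
225 [117, 121, 123, 127, 129, 130, 129, 131, 132, 130, 132, 133, 133, 134, 137, 133, 111, 78, 62, 59, 62, 64, 66, 60, 54, 53, 56, 61, 67, 68, 68, 70, 68, 66, 68, 64, 67, 65, 68, 67, 66, 68, 70, 69, 70, 69, 67, 67, 66, 69, 68, 67, 68, 66, 63, 60, 56, 54, 59, 65, 65, 61, 61, 60, 61, 80, 114, 132, 134, 134]
245 [115, 118, 118, 119, 118, 118, 118, 120, 119, 119, 120, 119, 122, 125, 125, 124, 112, 84, 62, 61, 63, 63, 65, 62, 68, 89, 101, 108, 110, 114, 113, 114, 112, 113, 112, 111, 112, 111, 110, 112, 111, 111, 112, 112, 112, 113, 112, 111, 112, 113, 111, 111, 111, 111, 109, 102, 100, 88, 69, 66, 65, 61, 62, 66, 71, 111, 133, 134, 136, 136]
```

Request:
{"name": "servo_tool", "arguments": {"deltas": [{"x": 0,"y": 0,"z": 30,"rx": 0,"ry": 0,"rz": 0,"gripper": -1},{"x": 0,"y": 0,"z": 52,"rx": 0,"ry": 0,"rz": 0,"gripper": -1},{"x": 0,"y": 0,"z": 52,"rx": 0,"ry": 0,"rz": 0,"gripper": -1},{"x": -113.7,"y": 46.4,"z": 52,"rx": 0,"ry": 0,"rz": -0.246,"gripper": -1},{"x": -113.7,"y": 46.4,"z": 52,"rx": 0,"ry": 0,"rz": -0.246,"gripper": -1},{"x": -113.7,"y": 46.4,"z": 52,"rx": 0,"ry": 0,"rz": -0.246,"gripper": -1},{"x": -113.7,"y": 90,"z": 52,"rx": 0,"ry": 0,"rz": -0.246,"gripper": -1},{"x": -113.7,"y": 130,"z": 52,"rx": 0,"ry": 0,"rz": -0.246,"gripper": -1},{"x": -113.7,"y": 165,"z": 52,"rx": 0,"ry": 0,"rz": -0.246,"gripper": -1},{"x": -113.7,"y": 165,"z": 52,"rx": 0,"ry": 0,"rz": -0.246,"gripper": -1}]}}

```text
clock: 22.65
eef_pos: [500.2, -77.9, 167.1]
tcp_rot: [-3.14, -0.001, 1.591]
contact_force: [0.7, -0.7, -1.6]
opening: 0.114
grasp_force: 39.9
```

```bash
python3 - <<'E'
from h import *
from rig import r
p,im=shot("w21"); s=r.sense(); print(s["eef_pos"],s["tcp_rot"],p["eye"]); T=s["eef_pos"]
Q=R.from_euler('z',.016).as_matrix()
sl=np.array([(sx*6.5,sy*42,0) for sx in(1,-1) for sy in(1,-1)],float)
print("slot floor pred",proj(p,sl@Q.T+[502,-1.6,12]).round(1).tolist())
print("slot z34 pred",proj(p,sl@Q.T+[502,-1.6,34]).round(1).tolist())
cv2.imwrite("pics/w21c.png",cv2.resize(im[0:300,200:420],None,fx=2,fy=2,interpolation=cv2.INTER_CUBIC))
g=cv2.cvtColor(im,cv2.COLOR_BGR2GRAY)
for rw in(90,110,130,150,170): print(rw,g[rw,270:360].tolist())
print("col",g[20:260,312].tolist())
E
```

```text
[500.62116845 -79.49569151 167.24774701] [-3.14009210e+00 -3.69051060e-04  1.59124345e+00] [499.7970230251072, -9.02814109488761, 310.4701139454397]
slot floor pred [[324.0, 54.7], [322.5, 174.6], [305.6, 54.7], [305.6, 174.5]]
slot z34 pred [[325.1, 48.6], [323.4, 178.2], [305.1, 48.6], [305.1, 178.1]]
90 [108, 111, 107, 107, 106, 106, 109, 106, 108, 145, 179, 197, 206, 209, 209, 208, 208, 208, 208, 209, 208, 208, 203, 148, 73, 56, 56, 57, 59, 55, 48, 44, 46, 43, 56, 119, 183, 206, 208, 209, 208, 209, 209, 209, 209, 210, 210, 210, 211, 208, 185, 161, 149, 113, 62, 39, 43, 46, 46, 46, 56, 62, 60, 59, 54, 70, 136, 190, 208, 210, 210, 210, 209, 210, 209, 208, 210, 211, 210, 210, 207, 208, 208, 204, 200, 181, 139, 85, 61, 64]
110 [111, 110, 112, 111, 112, 110, 111, 110, 111, 124, 168, 197, 202, 206, 209, 209, 209, 210, 210, 209, 210, 210, 206, 149, 77, 59, 54, 54, 60, 54, 46, 45, 45, 43, 54, 113, 180, 207, 210, 209, 209, 210, 210, 210, 210, 208, 209, 209, 210, 209, 210, 206, 176, 111, 52, 40, 42, 44, 43, 42, 54, 59, 56, 57, 60, 86, 170, 207, 208, 210, 209, 210, 209, 209, 209, 207, 183, 
[... 1756 characters left out ...]
209, 210, 210, 209, 210, 210, 209, 209, 209, 209, 210, 210, 209, 209, 208, 207, 208, 207, 209, 207, 210, 208, 209, 209, 209, 209, 208, 207, 210, 208, 210, 209, 209, 210, 210, 209, 209, 209, 210, 209, 210, 209, 210, 210, 209, 210, 211, 210, 210, 211, 208, 209, 209, 208, 209, 207, 205, 202, 202, 204, 207, 207, 206, 193, 163, 140, 138, 140, 137, 132, 104, 58, 56, 73, 75, 75, 71, 70, 67, 70, 69, 69, 70, 70, 71, 70, 69, 71, 72, 71, 71, 71, 71, 70, 72, 72, 74, 72, 71, 71, 70, 57, 32, 32, 56, 70, 72, 72, 73, 73, 74, 73, 73, 71, 73, 73, 74, 72, 71, 72, 74, 72, 71, 74, 73, 70, 72, 72, 73, 74, 72, 73, 72, 73, 73, 79, 93, 108, 116, 119, 123, 126, 127, 126, 128, 128, 129, 129, 130, 129, 118, 95, 73, 77]
```

```bash
python3 - <<'E'
from h import *
p,im=load("w21"); g=cv2.cvtColor(im,cv2.COLOR_BGR2GRAY)
for rw in(182,190,200,220,235,250): print(rw,g[rw,284:340].tolist())
Q=R.from_euler('z',1.591-np.pi/2).as_matrix()
for z in(58.3,158.3,208.3): print(z,proj(p,np.array([(5,40,0),(-5,40,0)])@Q.T+[500.5,-79.3,z]).round(1).tolist())
E
```

```text
182 [137, 139, 140, 139, 137, 127, 120, 117, 117, 107, 75, 39, 35, 33, 34, 34, 30, 32, 36, 56, 68, 71, 70, 69, 70, 69, 72, 73, 71, 73, 74, 73, 74, 73, 71, 51, 33, 28, 31, 29, 30, 29, 29, 29, 33, 36, 34, 35, 33, 40, 66, 114, 136, 138, 139, 139]
190 [125, 128, 128, 130, 128, 129, 128, 128, 129, 126, 99, 62, 42, 36, 34, 37, 32, 36, 56, 69, 68, 69, 68, 71, 67, 70, 69, 69, 71, 68, 69, 67, 71, 71, 69, 68, 56, 45, 40, 49, 43, 38, 32, 31, 31, 36, 33, 33, 36, 48, 86, 118, 128, 128, 131, 129]
200 [77, 78, 80, 79, 78, 81, 80, 81, 78, 79, 77, 78, 77, 74, 74, 74, 68, 69, 70, 69, 71, 71, 71, 70, 70, 72, 72, 72, 72, 71, 72, 72, 72, 72, 71, 71, 70, 66, 67, 68, 70, 72, 72, 74, 75, 75, 74, 76, 76, 74, 73, 73, 74, 73, 77, 79]
220 [77, 78, 79, 79, 78, 80, 80, 80, 78, 79, 76, 75, 76, 73, 73, 74, 72, 74, 73, 72, 70, 73, 72, 70, 71, 71, 73, 73, 73, 71, 73, 72, 73, 73, 70, 72, 72, 71, 70, 69, 69, 69, 71, 74, 73, 75, 75, 75, 78, 81, 81, 83, 82, 87, 86, 86]
235 [80, 78, 81, 81, 81, 81, 80, 81, 80, 78, 75, 73, 71, 72, 74, 72, 72, 72, 72, 71, 76, 72, 72, 71, 74, 74, 73, 73, 74, 73, 73, 73, 74, 74, 72, 72, 73, 73, 74, 73, 70, 68, 72, 81, 86, 85, 85, 86, 82, 84, 85, 83, 83, 80, 82, 82]
250 [81, 78, 79, 81, 80, 82, 81, 81, 80, 75, 79, 97, 107, 114, 120, 125, 126, 127, 130, 128, 129, 131, 130, 130, 127, 129, 129, 130, 128, 125, 127, 129, 129, 128, 128, 128, 128, 129, 128, 128, 124, 119, 111, 100, 85, 86, 97, 128, 146, 147, 144, 145, 144, 141, 140, 140]
58.3 [[317.8, 176.1], [302.4, 176.1]]
158.3 [[321.9, 206.4], [296.9, 206.4]]
208.3 [[326.8, 242.0], [290.4, 242.0]]
```

Request:
{"name": "servo_tool", "arguments": {"deltas": [{"x": 0.9,"y": 40,"z": 0,"rx": 0,"ry": 0,"rz": -0.004,"gripper": -1},{"x": 0.9,"y": 70,"z": 0,"rx": 0,"ry": 0,"rz": -0.004,"gripper": -1},{"x": 0.9,"y": 78,"z": 0,"rx": 0,"ry": 0,"rz": -0.004,"gripper": -1},{"x": 0.9,"y": 78,"z": -8,"rx": 0,"ry": 0,"rz": -0.004,"gripper": -1},{"x": 0.9,"y": 78,"z": -13,"rx": 0,"ry": 0,"rz": -0.004,"gripper": -1},{"x": 0.9,"y": 78,"z": -13,"rx": 0,"ry": 0,"rz": -0.004,"gripper": -1},{"x": 0.9,"y": 78,"z": -13,"rx": 0,"ry": 0,"rz": -0.004,"gripper": -1}]}}

```text
clock: 23.4
eef_pos: [502.1, -4.2, 154.7]
tcp_rot: [-3.141, 0.0, 1.583]
contact_force: [-0.1, -0.3, -1.7]
opening: 0.11
grasp_force: 39.9
```

```bash
python3 - <<'E'
from h import *
from rig import r
p,im=shot("w22"); s=r.sense(); print(s["eef_pos"],s["tcp_rot"],s["contact_force"],p["eye"]); T=s["eef_pos"]
g=cv2.cvtColor(im,cv2.COLOR_BGR2GRAY)
for rw in(155,160,163,166,169,172,176,182,190,250): print(rw,g[rw,280:344].tolist())
for c in(308,313): print("col",c,g[140:260,c].tolist())
Q=R.from_euler('z',s["tcp_rot"][2]-np.pi/2).as_matrix(); z=T[2]-108.9
print(z,proj(p,np.array([(5,40,0),(-5,40,0),(5,40,150),(-5,40,150)])@Q.T+[T[0],T[1],z]).round(1).tolist())
Q=R.from_euler('z',.016).as_matrix()
print(proj(p,np.array([(6.5,42,22),(-6.5,42,22),(6.5,42,0),(-6.5,42,0)])@Q.T+[502,-1.4,12]).round(1).tolist())
E
```

```text
[502.28802668  -4.05223482 155.00742996] [-3.14127597e+00  9.94931248e-05  1.58317040e+00] [ 0.75914637 -0.0971659  -0.58461362] [502.05586388805335, 64.88787417469243, 297.9999344102516]
155 [213, 212, 204, 196, 194, 193, 189, 149, 93, 54, 44, 46, 47, 43, 39, 42, 42, 42, 45, 53, 60, 62, 62, 62, 63, 61, 64, 62, 63, 62, 62, 61, 61, 59, 59, 64, 62, 64, 51, 47, 45, 44, 41, 43, 46, 50, 49, 52, 56, 66, 116, 184, 210, 213, 213, 213, 213, 212, 214, 213, 213, 214, 214, 214]
160 [211, 213, 211, 211, 210, 207, 184, 131, 79, 59, 57, 56, 60, 54, 47, 45, 50, 61, 62, 63, 62, 61, 62, 62, 61, 62, 63, 60, 62, 62, 61, 62, 61, 61, 58, 58, 60, 58, 60, 61, 61, 52, 48, 47, 51, 58, 62, 59, 58, 66, 112, 182, 211, 213, 214, 213, 213, 214, 212, 214, 213, 213, 214, 214]
163 [140, 141, 142, 141, 142, 147, 183, 152, 86, 60, 53, 56, 63, 59, 52, 45, 42, 41, 44, 44, 40, 43, 40, 43, 43, 42, 42, 41, 42, 40, 40, 42, 40, 41, 39, 40, 40, 41, 41, 40, 39, 40, 43, 46, 51, 57, 58, 56, 58, 66, 109, 179, 210, 211, 212, 212, 211, 211, 211, 211, 211, 211, 213, 214]
166 [142, 139, 142, 142, 141, 142, 138, 109, 61, 46, 44, 46, 50
[... 2528 characters left out ...]
 130, 118, 95, 73, 77]
col 313 [127, 127, 125, 124, 117, 138, 174, 193, 202, 209, 211, 189, 127, 51, 49, 59, 55, 49, 55, 57, 61, 53, 42, 41, 41, 56, 107, 137, 141, 142, 143, 144, 148, 148, 149, 147, 147, 143, 118, 81, 75, 75, 74, 73, 71, 70, 72, 72, 71, 70, 70, 73, 71, 73, 72, 73, 75, 72, 73, 75, 73, 73, 73, 75, 74, 74, 73, 55, 35, 34, 58, 73, 72, 74, 74, 74, 74, 74, 76, 74, 74, 76, 74, 77, 74, 75, 76, 74, 73, 76, 75, 74, 77, 74, 73, 75, 75, 75, 75, 76, 76, 82, 97, 110, 122, 123, 127, 130, 132, 132, 131, 131, 131, 134, 132, 132, 124, 96, 75, 81]
46.107429958787066 [[317.6, 173.5], [302.1, 173.5], [326.8, 237.0], [290.2, 237.0]]
[[318.9, 164.4], [299.6, 164.5], [318.3, 161.6], [300.4, 161.7]]
```

Request:
{"name": "servo_tool", "arguments": {"deltas": [{"x": -1.3,"y": 4.8,"z": 0,"rx": 0,"ry": 0,"rz": 0.002,"gripper": -1},{"x": -1.3,"y": 4.8,"z": -3,"rx": 0,"ry": 0,"rz": 0.002,"gripper": -1},{"x": -1.3,"y": 4.8,"z": -7,"rx": 0,"ry": 0,"rz": 0.002,"gripper": -1},{"x": -1.3,"y": 4.8,"z": -10,"rx": 0,"ry": 0,"rz": 0.002,"gripper": -1},{"x": -1.3,"y": 4.8,"z": -13,"rx": 0,"ry": 0,"rz": 0.002,"gripper": -1},{"x": -1.3,"y": 4.8,"z": -15,"rx": 0,"ry": 0,"rz": 0.002,"gripper": -1},{"x": -1.3,"y": 4.8,"z": -15,"rx": 0,"ry": 0,"rz": 0.002,"gripper": -1}]}}

```text
clock: 24.15
eef_pos: [500.8, 1.6, 139.8]
tcp_rot: [-3.141, -0.0, 1.586]
contact_force: [-0.1, -0.2, -0.6]
opening: 0.11
grasp_force: 39.9
```

Request:
{"name": "servo_tool", "arguments": {"deltas": [{"x": 0,"y": 0,"z": -4,"rx": 0,"ry": 0,"rz": 0,"gripper": -1},{"x": 0,"y": 0,"z": -8,"rx": 0,"ry": 0,"rz": 0,"gripper": -1},{"x": 0,"y": 0,"z": -11,"rx": 0,"ry": 0,"rz": 0,"gripper": -1},{"x": 0,"y": 0,"z": -13,"rx": 0,"ry": 0,"rz": 0,"gripper": -1},{"x": 0,"y": 0,"z": -13,"rx": 0,"ry": 0,"rz": 0,"gripper": -1}]}}

```text
clock: 24.65
eef_pos: [500.8, 1.6, 126.8]
tcp_rot: [-3.141, -0.0, 1.586]
contact_force: [-0.2, 0.6, 0.2]
opening: 0.111
grasp_force: 39.9
```

Request:
{"name": "servo_tool", "arguments": {"deltas": [{"x": 0,"y": 0,"z": -3,"rx": 0,"ry": 0,"rz": 0,"gripper": -1},{"x": 0,"y": 0,"z": -5,"rx": 0,"ry": 0,"rz": 0,"gripper": -1},{"x": 0,"y": 0,"z": -6,"rx": 0,"ry": 0,"rz": 0,"gripper": -1},{"x": 0,"y": 0,"z": -6.5,"rx": 0,"ry": 0,"rz": 0,"gripper": -1},{"x": 0,"y": 0,"z": -6.5,"rx": 0,"ry": 0,"rz": 0,"gripper": -1}]}}

```text
clock: 25.15
eef_pos: [501.1, 1.6, 120.9]
tcp_rot: [3.141, -0.0, 1.586]
contact_force: [-1.3, 0.8, 3.7]
opening: 0.113
grasp_force: 40.5
```

Request:
{"name": "servo_tool", "arguments": {"deltas": [{"x": 0,"y": 0,"z": 0,"rx": 0,"ry": 0,"rz": 0,"gripper": -0.4},{"x": 0,"y": 0,"z": 0,"rx": 0,"ry": 0,"rz": 0,"gripper": -0.4},{"x": 0,"y": 0,"z": 0,"rx": 0,"ry": 0,"rz": 0,"gripper": -0.4},{"x": 0,"y": 0,"z": 15,"rx": 0,"ry": 0,"rz": 0,"gripper": -0.4},{"x": 0,"y": 0,"z": 45,"rx": 0,"ry": 0,"rz": 0,"gripper": -0.4},{"x": 0,"y": 0,"z": 90,"rx": 0,"ry": 0,"rz": 0,"gripper": -0.4},{"x": 0,"y": 0,"z": 135,"rx": 0,"ry": 0,"rz": 0,"gripper": -0.4},{"x": 0,"y": 40,"z": 150,"rx": 0,"ry": 0,"rz": 0,"gripper": -0.4},{"x": 0,"y": 80,"z": 150,"rx": 0,"ry": 0,"rz": 0,"gripper": -0.4},{"x": 0,"y": 100,"z": 150,"rx": 0,"ry": 0,"rz": 0,"gripper": -0.4}]}}

```text
clock: 26.15
eef_pos: [501.3, 103.8, 271.7]
tcp_rot: [3.14, -0.001, 1.587]
contact_force: [0.2, -0.3, -1.0]
opening: 0.3
grasp_force: 0.0
```

```bash
python3 - <<'E'
from h import *
from rig import r
s=r.sense(); print(s["eef_pos"],s["contact_force"],s["opening"])
for cam in("scene","side"):
    p,im=shot("f_"+cam,cam); h=cv2.cvtColor(im,cv2.COLOR_BGR2HSV)
    for n in("gate","lid","shallow_tray","deep_tray"): print(cam,n,[(np.round(d["box"]).tolist(),round(d["conf"],2)) for d in r.recognise(n,cam)[:1]])
    Q=R.from_euler('z',.016).as_matrix(); B=np.array([587.2,-.3,0])
    G=proj(p,np.array([(-85+sx*5,sy*40,z) for sx in(1,-1) for sy in(1,-1) for z in(40,162)])@Q.T+B); print("gate pred",G.min(0).round(),(G.max(0)-G.min(0)).round())
    # colours down the +x / -y side of the stack
    for u in(20,):
        for z in range(12,136,4):
            q=proj(p,np.array([[u,-33.5 if z<103 else -9,z]])@Q.T+B)[0].round().astype(int); print((z,h[q[1],q[0]].tolist()),end=' ')
    print()
E
```

```text
[501.28579854 103.82416541 271.70530089] [ 0.15127891 -0.3412218  -1.03017048] 0.30032359434621864
scene gate [([297.0, 216.0, 26.0, 64.0], 0.69)]
scene lid [([320.0, 218.0, 44.0, 35.0], 0.61)]
scene shallow_tray [([322.0, 238.0, 37.0, 21.0], 0.66)]
scene deep_tray [([321.0, 244.0, 38.0, 29.0], 0.93)]
gate pred [294. 217.] [26. 58.]
(12, [20, 164, 250]) (16, [14, 130, 204]) (20, [134, 85, 120]) (24, [126, 92, 139]) (28, [123, 105, 162]) (32, [124, 90, 145]) (36, [137, 84, 116]) (40, [135, 77, 123]) (44, [135, 78, 117]) (48, [130, 82, 122]) (52, [146, 70, 110]) (56, [6, 151, 160]) (60, [11, 223, 208]) (64, [14, 255, 237]) (68, [14, 255, 248]) (72, [14, 255, 246]) (76, [12, 235, 212]) (80, [12, 238, 215]) (84, [12, 237, 198]) (88, [12, 155, 145]) (92, [12, 120, 123]) (96, [13, 106, 125]) (100, [14, 71, 202]) (104, [10, 165, 94]) (108, [13, 168, 100]) (112, [10, 165, 99]) (116, [12, 177, 95]) (120, [13, 180, 102]) (124, [12, 179, 97]) (128, [12, 166, 95]) (132, [10, 142, 104]) 
side gate [([282.0, 200.0, 24.0, 70.0], 0.88)]
side lid [([304.0, 204.0, 60.0, 34.0], 0.76)]
side shallow_tray [([306.0, 230.0, 54.0, 20.0], 0.66)]
side deep_tray [([306.0, 244.0, 55.0, 26.0], 0.66)]
gate pred [284. 195.] [23. 71.]
(12, [16, 134, 207]) (16, [16, 30, 112]) (20, [115, 99, 100]) (24, [114, 98, 104]) (28, [113, 111, 122]) (32, [115, 106, 106]) (36, [114, 100, 99]) (40, [117, 92, 103]) (44, [116, 94, 100]) (48, [117, 96, 101]) (52, [114, 103, 104]) (56, [112, 124, 107]) (60, [10, 201, 181]) (64, [10, 183, 164]) (68, [9, 190, 209]) (72, [10, 190, 195]) (76, [10, 187, 164]) (80, [10, 185, 167]) (84, [9, 185, 168]) (88, [9, 186, 170]) (92, [16, 60, 89]) (96, [14, 67, 84]) (100, [14, 68, 86]) (104, [9, 105, 56]) (108, [12, 116, 57]) (112, [14, 119, 58]) (116, [12, 99, 59]) (120, [11, 123, 56]) (124, [11, 112, 57]) (128, [12, 94, 60]) (132, [16, 89, 60])
```

```bash
python3 -c "
from rig import r
print(r.sign_off())"
```

```text
the job is handed in; nothing more can be done
None
```

I stacked the blue tray, the orange tray and the lid fully down on the base, stood the gate in its slot, and handed the job in at about 26.6 s; camera and touch checks showed every piece seated, but the judge's verdict was not returned.

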